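# Unlock and open the control box panel

### The arm

A 6-joint arm with a two-finger parallel gripper is mounted at the origin on a cart in front of the work surface, level with it; the furniture and walls round the work are solid. World frame = base frame: x ahead of the robot, y to its left, z up, the work surface at z = 0. Lengths are in m, angles in degrees, forces in N, time in s.
With the tool pointing down it reaches from about 0.3 to 0.85 m from the base axis. Payload 4.2 kg.
Tool frame: the origin (TCP) lies at the very end of the fingers, on their centre line; the grasp point (between the pads) lies r.grip_depth behind it (r.grip_depth is the distance from the TCP to the grasp point, in m); z points along the fingers, y is the direction in which the jaws open and shut (so a half turn about z gives the same grasp; the last joint's range is limited). The gripper opens to 91 mm and grips with 3 to 60 N. Pads are 32 mm wide; open, the fingers measure 118 mm over their backs; the gripper's body (76 mm by 178 mm) begins 60 mm behind the grasp point.
Start: joints at [-68.125, 18.312, 89.639, -0, 72.044, -1.146], TCP at [0.225, -0.529, 0.214] pointing down, gripper open.
Joint ranges: [-177.97, 177.97], [-48.28, 115.42], [12.27, 149.76], [-77.06, 257.06], [2.81, 150.46], [-146.56, 146.56]. Speed limits (degrees/s): [147.25, 147.25, 180, 180, 180, 180].

### API

Orientations are given as [roll, pitch, yaw] about the fixed x, y, z axes, in that order (R = Rz(yaw) Ry(pitch) Rx(roll)).
In Python, from workcell import r gives the robot as it stands.
- The arm moves only by the tool apply_moves, never from a script. Its argument "commands" is a list of rows, each a list of 3 entries, a list of its own where there are three numbers: the turn, a rotation vector about the tool's x, y, z in units of 6 degrees (1.0 is 6 degrees), then the shift along the tool's x, y, z in units of 30 mm (1.0 is 30 mm), then the opening, from -1 (shut) to 1 (fully open). A call has 1 to 10 rows; each row shifts and turns the commanded pose from where the row before left it, along the tool's axes as they then stand; what a row does not reach is not made up. A row lasts 1/12 s, in which the tool goes at most 41.7 mm and 7.16 degrees, less where a joint would pass 70% of its speed; a pose out of reach is approached as far as the arm can. A call is refused whole if a number of a shift passes 1 or a number of a turn 1, either way. A call with a gripper value outside its range is refused whole. The fingers move at their own pace and stop on an object; "squeeze" is the grip in N (left out, the last holds). Time passes only in rows, so rows that do not move let the fingers close. It gives the time, the measured TCP pose, the force and the opening at its end, in the units of the state.
- r.get_obs(): the state, without advancing time (a new reading comes with each control period).
- r.read_camera(name): name is "scene" or "top"; returns a dict with "color" (400x640x3 uint8, red, green, blue), "vfov" (degrees; the focal length in pixels is half the picture's height over the tangent of half this angle, whatever the lens; pixels are square), "cx", "cy" (the principal point, pixels), "k1" (the pictures are not rectified: a ray, as slopes to the right and down, at radius r is drawn at 1 + k1 r^2 times it, then the intrinsics apply), "view" (4x4, takes a point from world to camera coordinates). Camera axes: x right, y up, looking along -z (the intrinsics and any distortion apply to the point x, -y, -z); pixel columns grow to the right and rows downward; lengths in m; the calibration is good to about 2 mm. A picture is of the moment at which its call begins. There is no depth.
- r.close_job(): hands the job in, once; it reports no verdict.
Trained networks look in a picture, given as the dict that the camera call returned (one of the last four; its "shot" number tells which), for a name from the list of things; names that differ only in an ending like _2 or _b are one class to them, and where a whole thing is asked for, a point or a joint stands for the part that bears it (a point fixed in the world has none). Each returns a list of dicts, best first, with "confidence" (0 to 1); they miss things now and then, are a little off and sometimes report something else, mostly with a low value. They report only what shows in the picture. A call takes as long as a camera call. They do not tell look-alikes from the thing itself.
- r.boxes_of(picture, query): "at" ([row, column] in pixels, amid what is visible of it).
- r.trace(picture, query): "mask" (400x640 bool, what is visible of it) and "at" ([row, column] in pixels, amid what is visible of it).
The state is a dict: "time_s": time; "joint_pos": joint angles; "dq": joint speeds; "joint_efforts": joint torques, N m; "ee_pos": TCP position; "orientation": TCP orientation; "wrist_force": force on the tool from outside, world axes, zero at the start; "moment": the same for the moment, N m; "opening": finger opening in m.
Only numpy, scipy, OpenCV 4.12 (cv2) and the standard library are available. Lean on these libraries where they do the work, as an engineer would, in place of code of your own. Each camera call takes 0.05 s, during which the arm holds its last target.

### The job

First take the scrubbing brush off the control box's cover panel and gently stand it bristles-down on the bare worktop. Then turn both quarter-turn cam levers fully to unlocked (parallel to the panel's free lip, pointing at each other) with the panel still down, and only then swing the panel up about its rear hinge, past upright, so that it stays open by itself. Do not shift or topple the tub, the soap bottle or the small carton standing close around the box.

Things in the scene. Friction and masses are not known exactly. Their poses are not given: they have to be found in the camera images.
- control_box: Grey control box, fixed, 200 (its x, front to back) x 260 (y) x 85 mm high; origin at the centre of its underside; x points from front to hinged rear, y to its left. It stands with the lip towards the robot's right, the hinge to the left. Flat mounting ears (4 mm thick) reach 27 mm beyond its sides. Its 6 mm cover panel (top at 91 mm) covers the whole top and runs 35 mm past the front wall as a lifting lip, with free space below the lip
- panel (a joint): hinge of the cover panel along the top rear edge of the box (box x = +100 mm, z = 85 mm, axis along box y). 0 = shut, grows as the front lip rises, 1.57 = upright, stop at 1.83, where it stays by its weight; below upright it falls shut. About 0.55 kg, 235 mm from hinge to lip. A locked cam holds it down
- panel_lip (a point): middle of the front edge of the panel's lip, at its underside (85 mm above the worktop when shut); the lip is 260 mm wide, 130 mm to either side; it moves with the panel
- cam_left (a joint): turn of the left cam lever (box y = +90 mm). 0 = locked, lever pointing to the rear (+x of the box); grows clockwise seen from above; stop at 1.57 = unlocked, lever parallel to the lip, pointing inward to the other cam. Stays where it is left; turns with about 0.1 N m (2 N at 50 mm)
- cam_right (a joint): turn of the right cam lever (box y = -90 mm), mirror image of the left: 0 = locked, pointing to the rear; grows anticlockwise seen from above; stop at 1.57 = unlocked, pointing inward. Same stiffness
- cam_left_axis (a point): point where the left lever's axis meets the panel's top face, 50 mm behind the box's front wall. The lever is a black bar from the axis to 65 mm out, 14 mm wide, from 10 to 26 mm above the panel; its round hub is 34 mm across and 27 mm high
- cam_right_axis (a point): the same for the right lever
- cam_left_tip (a point): outer end of the left lever, at half its height, on its centre line
- cam_right_tip (a point): outer end of the right lever, likewise
- brush: Scrubbing brush with a bow handle, 30 (its x) x 86 (its y) x 55 mm high, 0.07 kg, loose; starts standing on the panel between the levers, at various yaws; origin at the centre of its underside (bristle tips); behaves as a solid block, grip it across the 30 mm
- tub: Bystander: round wipes tub, 91 mm across, 239 mm high, origin at the centre of its underside
- soap: Bystander: pump soap bottle, 57 x 66 x 155 mm, origin at the centre of its underside
- carton: Bystander: small card carton, 103 x 63 x 53 mm, origin at the centre of its underside. The three bystanders stand before the lip, behind the hinge and at the end next to the robot, in any order. Worktop more than 0.72 m ahead of the robot or more than 0.35 m to its left has other fixed clutter
Things that resemble listed ones, but are neither listed nor needed, are in the scene too. Of the things that look like the brush, the largest one is meant.

How it is judged:
By the outcome, as a careful person would: the job done as asked, in the order asked, and still so for the second after the job is handed in, with the robot touching nothing.
It also fails if it takes over 67 s, if anything falls off the work surface, if the arm or the gripper's body presses on something with over 40 N, if the wrist force passes 120 N, or if a joint passes its speed limit or range.

## Working session

There is one attempt and no reset: what is moved stays moved. The work goes in short steps, Python scripts to look and compute and a tool call to move; the robot and the scene stay as the last step left them, time stands still between calls to the robot, and variables do not carry over. Pictures are saved under pics/ and viewed, and the job is handed in when it is done.

Besides the shell and the picture viewer there is one more tool, called after ">>>" by a JSON object that holds its "fn" and its "kwargs", one argument or row to a line. apply_moves: Moves the arm, as the interface text tells. Its arguments: {"type":"object","properties":{"commands":{"type":"array"},"squeeze":{"type":"number"}},"required":["commands"]}

```bash
ls; mkdir -p pics; python3 - <<'E'
from workcell import r
import cv2,numpy as np
o=r.get_obs();print(o, r.grip_depth)
for n in("scene","top"):
    p=r.read_camera(n);cv2.imwrite(f"pics/{n}0.png",p["color"][:,:,::-1])
    print(n,p["vfov"],p["cx"],p["cy"],p["k1"],p["view"].tolist() if hasattr(p["view"],'tolist') else p["view"])
    for q in["control_box","cam_left_tip","cam_right_tip","cam_left_axis","panel_lip","brush","tub","soap","carton"]:
        try:print(q,[(np.round(d["at"]).tolist(),round(d["confidence"],2)) for d in r.boxes_of(p,q)])
        except Exception as e:print(q,e)
E
```

```text
pics
{'time_s': 0.0, 'joint_pos': array([-6.81245354e+01,  1.83515978e+01,  8.97081021e+01,  1.95312892e-03,
        7.20419974e+01, -1.14518042e+00]), 'dq': array([-0.02645821,  0.06304312, -0.09474249, -0.06804463,  0.05206279,
        0.06397726]), 'joint_efforts': array([ 2.43333132e-03, -4.12449324e+01, -2.31970668e+01,  7.28418888e-02,
        4.57112887e-02, -1.72640903e-04]), 'ee_pos': array([ 0.22468859, -0.52872857,  0.21310921]), 'orientation': array([-1.79898360e+02, -3.88904007e-03,  2.30200377e+01]), 'wrist_force': array([ 0.72278633, -0.34859076, -0.23905924]), 'moment': array([-0.00358165, -0.00672186,  0.04191716]), 'opening': 0.09090569800510599} 0.0188
scene 51.023978488109606 317.9961350839041 199.07800750378289 -0.01396592052983065 [[-0.5441320266106022, -0.8388367686785053, -0.016529159979947087, 0.34149381923512934], [0.5762474801792563, -0.38797109387567474, 0.7193172261971557, -0.38542079047819583], [-0.6098025739562738, 0.381878653278651, 0.6944850718096015, -0.8126273552250687], [0.0, 0.0, 0.0, 1.0]]
control_box [([217.0, 302.0], 0.59)]
cam_left_tip [([206.
[... 417 characters left out ...]
3474593166, -0.9993100755540993, -0.005004503462395198, 0.04075668214435079], [0.9552679331815597, 0.03370786026098108, 0.2938144924806407, -0.5576779875656863], [-0.2934430915763326, -0.01559336566254168, 0.9558493599691522, -1.2730465207991144], [0.0, 0.0, 0.0, 1.0]]
control_box [([190.0, 304.0], 0.87)]
cam_left_tip [([210.0, 320.0], 0.63)]
cam_right_tip [([153.0, 304.0], 0.5)]
cam_left_axis []
panel_lip [([182.0, 310.0], 0.63), ([210.0, 321.0], 0.31)]
brush [([180.0, 296.0], 0.79), ([211.0, 224.0], 0.69), ([167.0, 229.0], 0.68)]
tub [([148.0, 372.0], 0.66)]
soap [([262.0, 334.0], 0.83), ([209.0, 320.0], 0.48), ([183.0, 307.0], 0.42)]
carton [([262.0, 336.0], 0.74), ([243.0, 219.0], 0.67)]
```

```bash
python3 - <<'E'
import cv2
a=cv2.imread("pics/top0.png")[90:320,170:430];cv2.imwrite("pics/top0c.png",cv2.resize(a,None,fx=2.6,fy=2.6,interpolation=cv2.INTER_CUBIC))
a=cv2.imread("pics/scene0.png")[110:360,150:450];cv2.imwrite("pics/scene0c.png",cv2.resize(a,None,fx=2.4,fy=2.4,interpolation=cv2.INTER_CUBIC))
E
```

```text
(no output)
```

View pics/top0c.png

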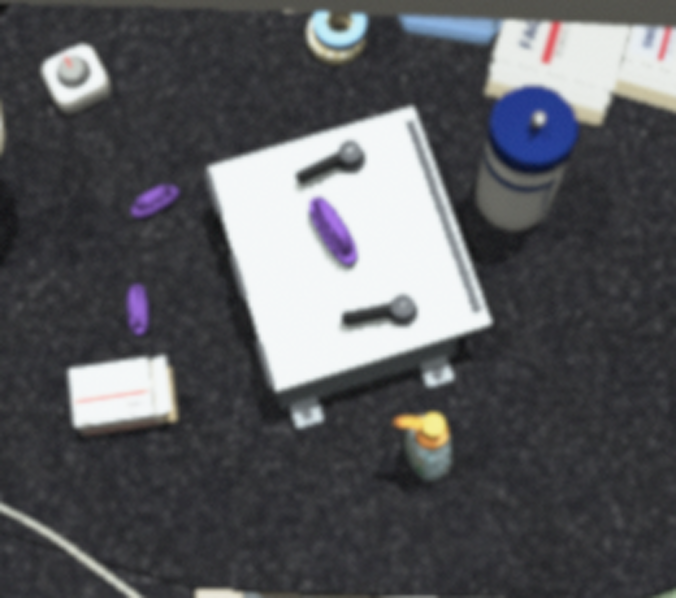

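View pics/scene0c.png

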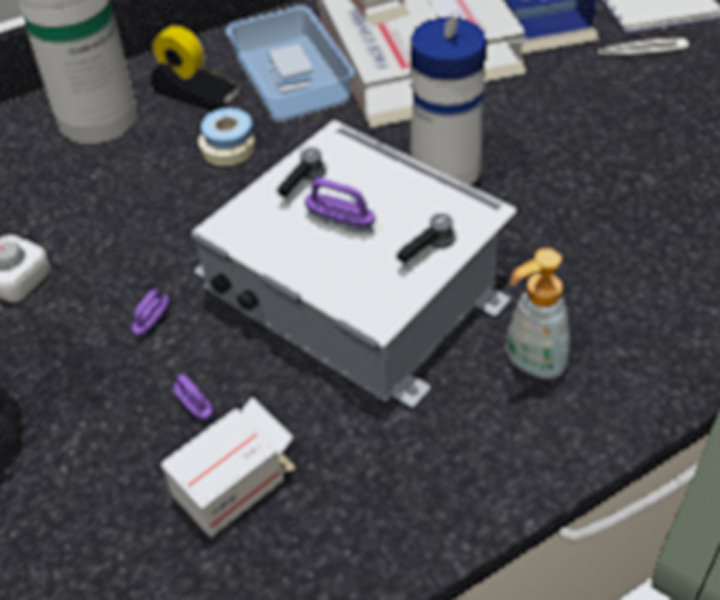

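View pics/top0.png

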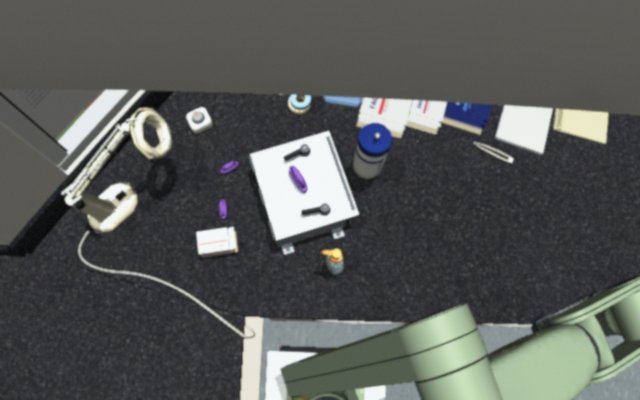

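The top view shows the box with its lip to the image right, next to the tub at about (370,150). The carton (217,242) is behind the hinge, at the image left, and the soap (334,262) is at the robot's end. There are three purple brush-like things: (298,180) on the panel, and (229,167) and (223,209) on the worktop. The one on the panel is the largest and is the one meant. Next I'll fit the poses.

```bash
cat > h.py <<'E'
from workcell import r
import cv2,numpy as np
from scipy.optimize import least_squares
def cam(p):
    f=200/np.tan(np.radians(p["vfov"])/2); return f,p["cx"],p["cy"],p["k1"],np.array(p["view"])
def proj(p,P):
    f,cx,cy,k,V=cam(p);P=np.atleast_2d(P);c=P@V[:3,:3].T+V[:3,3]
    s=np.c_[c[:,0]/-c[:,2],-c[:,1]/-c[:,2]];s=s*(1+k*(s**2).sum(1,keepdims=True))
    return s*f+[cx,cy]   # col,row
def ray(p,uv):
    f,cx,cy,k,V=cam(p);s=(np.array(uv,float)-[cx,cy])/f;u=s.copy()
    for _ in range(20):u=s/(1+k*(u**2).sum())
    d=V[:3,:3].T@np.array([u[0],-u[1],-1]);o=-V[:3,:3].T@V[:3,3];return o,d
def onz(p,uv,z):
    o,d=ray(p,uv);return o+d*(z-o[2])/d[2]
def boxT(q):
    x,y,a=q;a=np.radians(a);R=np.array([[np.cos(a),-np.sin(a),0],[np.sin(a),np.cos(a),0],[0,0,1]]);return R,np.array([x,y,0])
def b2w(q,P):
    R,t=boxT(q);return np.atleast_2d(P)@R.T+t
E
python3 - <<'E'
from h import *
P={n:r.read_camera(n) for n in("scene","top")}
C=np.array([[.1,-.13,.091],[-.135,-.13,.091],[-.135,.13,.091],[.1,.13,.091]])
t=P["top"];off=np.array([170,90])
px=[np.array(v)/2.6+off for v in[(207,168),(414,107),(492,323),(276,390)]]
for u in px:print(onz(t,u,.091))
so=np.array([150,110]);ps=[np.array(v)/2.4+so for v in[(195,235),(337,122),(517,211),(380,349)]]
for u in ps:print('s',onz(P["scene"],u,.091))
fun=lambda q:np.concatenate([(proj(t,b2w(q,C))-px).ravel(),(proj(P["scene"],b2w(q,C))-ps).ravel()])
s=least_squares(fun,[.5,0,100],x_scale=[.01,.01,1]);q=s.x;print(q,s.fun.round(1))
np.save("q.npy",q)
for n,v in[("axisL",[-.05,.09,.109]),("axisR",[-.05,-.09,.109]),("tipL",[.015,.09,.109]),("tipR",[.015,-.09,.109])]:
    w=b2w(q,v)[0];print(n,w.round(4),proj(t,w).round(1),proj(P["scene"],w).round(1))
for n in P:
  p=P[n]
  for nm,z in[("brush",.12),("tub",.12),("soap",.08),("carton",.03)]:
    for d in r.trace(p,nm):
        if d["confidence"]<.4:continue
        m=d["mask"].astype(np.uint8);rect=cv2.minAreaRect(np.argwhere(m)[:,::-1].astype(np.float32))
        a=np.array(d["at"])[::-1];print(n,nm,a.round(),round(d["confidence"],2),m.sum(),np.round(rect[0],1),np.round(rect[1],1),round(rect[2]),onz(p,rect[0],z).round(3))
  im=p["color"][:,:,::-1].copy()
  for w in b2w(q,np.r_[C,[[-.05,.09,.118],[-.05,-.09,.118],[.015,.09,.109],[.015,-.09,.109]]]):
    cv2.circle(im,tuple(proj(p,w)[0].round().astype(int)),1,(0,0,255),-1)
  cv2.imwrite(f"pics/{n}1.png",cv2.resize(im[100:300,180:420],None,fx=3,fy=3))
E
```

```text
[0.67755089 0.23415062 0.091     ]
[0.75742009 0.0117715  0.091     ]
[ 0.51439972 -0.07547922  0.091     ]
[0.43530089 0.14534953 0.091     ]
s [0.67300401 0.23313916 0.091     ]
s [0.75351317 0.01105502 0.091     ]
s [ 0.51119028 -0.07322571  0.091     ]
s [0.4334084  0.15046147 0.091     ]
[5.89255058e-01 9.60479780e-02 1.09443929e+02] [ 0.2 -0.3 -0.1  0.2 -0.4  1.  -0.7  0.7 -1.1 -1.2 -0.9 -0.5  0.3 -0.3
  1.3 -0.6]
axisL [0.521  0.0189 0.109 ] [[324.6 208.9]] [[334.1 204.7]]
axisR [0.6908 0.0789 0.109 ] [[304.8 149.5]] [[280.  176.6]]
tipL [0.4994 0.0802 0.109 ] [[301.4 215.9]] [[318.3 220. ]]
tipR [0.6691 0.1402 0.109 ] [[282.3 156. ]] [[263.5 189.8]]
scene brush [292. 198.] 0.93 423 [291.8 195. ] [30.2 16.6] 16 [0.6   0.094 0.12 ]
scene brush [213. 240.] 0.45 159 [211.5 239.5] [ 9.9 18.4] 45 [0.575 0.322 0.12 ]
scene tub [336. 148.] 0.93 2023 [336. 151.] [70. 34.] 90 [ 0.687 -0.102  0.12 ]
scene soap [374. 246.] 0.76 969 [373.  241.5] [51. 26.] 90 [ 0.391 -0.004  0.08 ]
top brush [295. 176.] 0.74 216 [298. 178.] [27.7  8.9] 56 [0.602 0.093 0.12 ]
top brush [224. 210.] 0.69 119 [222.5 208.5] [17.  7.] 90 [0.509 0.291 0.12 ]
top brush [228. 166.] 0.41 131 [228.8 166.6] [ 8.  18.8] 63 [0.629 0.284 0.12 ]
top brush [368. 149.] 0.4 1585 [372.  150.5] [35.2 54.8] 14 [ 0.69  -0.107  0.12 ]
top tub [371. 149.] 0.81 1614 [370.1 149.3] [35.  56.8] 25 [ 0.693 -0.102  0.12 ]
top tub [304. 191.] 0.51 8218 [304.1 191.6] [106.9  89.5] 72 [0.564 0.076 0.12 ]
top soap [336. 262.] 0.55 384 [334.4 261.6] [25.7 17.5] 76 [ 0.385 -0.012  0.08 ]
top carton [221. 244.] 0.61 985 [216.6 241.8] [26.1 39.1] 81 [0.437 0.317 0.03 ]
```

View pics/top1.png

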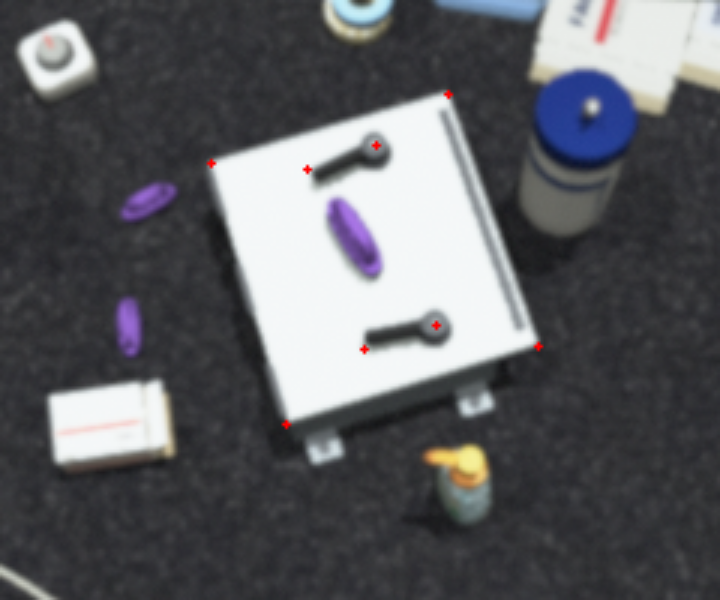

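View pics/scene1.png

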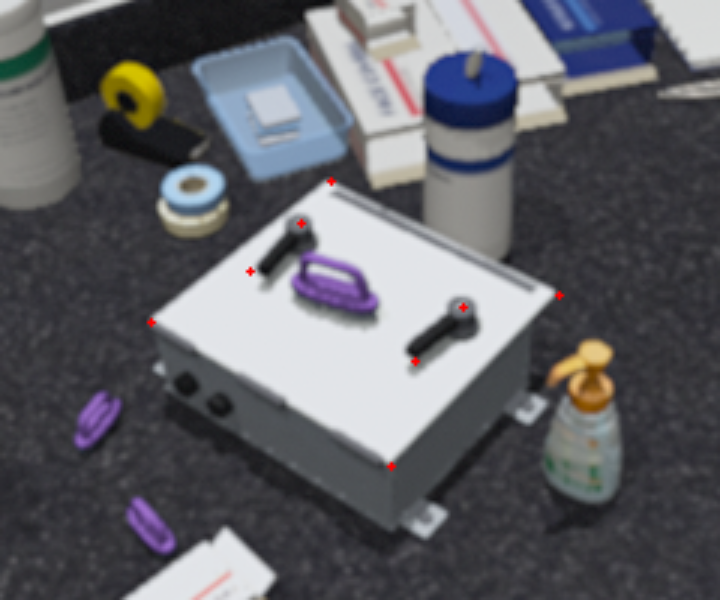

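View pics/scene0.png

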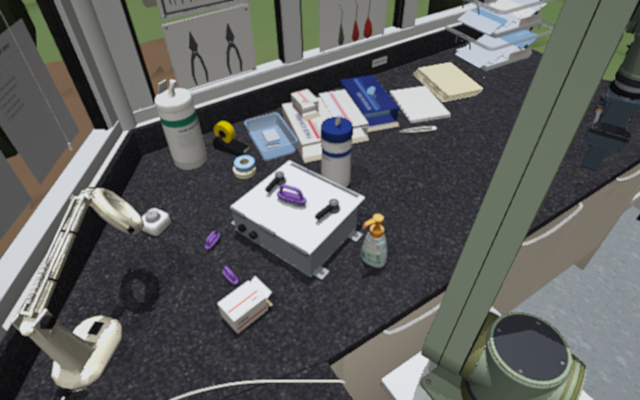

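```bash
python3 - <<'E'
from h import *
P={n:r.read_camera(n) for n in("scene","top")}
q=np.load("q.npy")
R,t0=boxT(q)
# brush: fit block silhouettes in both views
masks={}
for n in P:
    ds=[d for d in r.trace(P[n],"brush") if np.hypot(*(np.array(d["at"])-([196,292] if n=="scene" else [178,298])))<12]
    m=ds[0]["mask"] if ds else None
    im=P[n]["color"].astype(int)
    purple=(im[:,:,2]-im[:,:,1]>35)&(im[:,:,0]-im[:,:,1]>10)
    yy,xx=np.mgrid[:400,:640];c=(292,196) if n=="scene" else (298,179)
    purple&=np.hypot(xx-c[0],yy-c[1])<28
    pts=np.argwhere(purple)[:,::-1].astype(float);print(n,len(pts),m.sum() if m is not None else None)
    masks[n]=pts
def ext(p,P3,dirs):
    u=proj(p,P3);return (u@dirs.T).max(0)
A=np.radians(np.arange(0,360,15));D=np.c_[np.cos(A),np.sin(A)]
th=np.linspace(0,2*np.pi,40)
def model(q3):
    a=np.radians(q3[2]);c,s=np.cos(a),np.sin(a)
    # ellipse base layer z 0..0.02, handle bow narrower top at .055
    b=np.array([[.015*np.cos(t),.043*np.sin(t),z] for t in th for z in(.002,.025)]+[[x,y,.055] for x in(-.007,.007) for y in(-.022,.022)])
    b[:,2]+=.091
    R=np.array([[c,-s,0],[s,c,0],[0,0,1]]);return b@R.T+[q3[0],q3[1],0]
meas={n:np.array([(masks[n]@d).max() for d in D]) for n in P}
f=lambda v:np.concatenate([ext(P[n],model(v),D)-meas[n]-.3 for n in P])
for a0 in(-61,-75,-45):
    s=least_squares(f,[.595,.09,a0],x_scale=[.01,.01,5],loss="soft_l1");print(s.x.round(4),s.cost,s.fun.round(1))
w=np.append(s.x[:2],.1);print("brush box frame",R.T@(w-t0))
# levers angle: dark pixels fit on top
im=P["top"]["color"].max(2)
for sgn,nm in((1,"L"),(-1,"R")):
    best=[]
    for phi in range(-5,95,2):
        a=np.radians(phi);u=np.array([np.cos(a),-sgn*np.sin(a)])
        pts=np.array([[-.05+ρ*u[0],sgn*.09+ρ*u[1],.117] for ρ in np.linspace(.022,.062,20)])
        v=0
        for n in P:
            uv=proj(P[n],b2w(q,pts)).round().astype(int);v+=P[n]["color"].max(2)[uv[:,1],uv[:,0]].mean()
        best.append((v,phi))
    print(nm,sorted(best)[:4])
# tub: top rim circle z .2?, fit cylinder silhouettes
def cyl(v,h=.239,rad=.0455):return np.array([[v[0]+rad*np.cos(t),v[1]+rad*np.sin(t),z] for t in th for z in(0,.2)])
for nm,init in(("tub",(.69,-.1)),("soap",(.388,-.008)),("carton",(.44,.31))):
  for n in P:
    ds=[d for d in r.trace(P[n],nm)]
    ds=[d for d in ds if np.hypot(*(np.array(d["at"])-proj(P[n],[*init,.05])[0][::-1]))<35]
    if not ds:print(nm,n,"none");continue
    m=np.argwhere(ds[0]["mask"])[:,::-1]
    lo=m[m[:,1]>=m[:,1].max()-1].mean(0);print(nm,n,"lowest",lo,onz(P[n],lo,0).round(3))
E
```

```text
scene 320 419
top 257 257
[  0.6081   0.0948 -59.4329] 39.80475192634921 [ 0.4  1.6  2.6  3.6  3.7  3.7  4.   3.5  2.7  2.3  2.   1.3  1.4  1.7
  1.2 -0.1  0.7  1.   1.1  1.1  1.7  1.8  0.4  0.2  0.4  0.3  0.5  0.9
  1.3  1.3  1.2  0.7  0.4  0.8  0.3 -0.6 -0.1  0.1  0.7  1.4  1.8  2.1
  2.5  1.8  1.8  1.9  0.8 -0.1]
[  0.6081   0.0948 -59.4328] 39.804751908264606 [ 0.4  1.6  2.6  3.6  3.7  3.7  4.   3.5  2.7  2.3  2.   1.3  1.4  1.7
  1.2 -0.1  0.7  1.   1.1  1.1  1.7  1.8  0.4  0.2  0.4  0.3  0.5  0.9
  1.3  1.3  1.2  0.7  0.4  0.8  0.3 -0.6 -0.1  0.1  0.7  1.4  1.8  2.1
  2.5  1.8  1.8  1.9  0.8 -0.1]
[  0.6081   0.0948 -59.4327] 39.80475190066525 [ 0.4  1.6  2.6  3.6  3.7  3.7  4.   3.5  2.7  2.3  2.   1.3  1.4  1.7
  1.2 -0.1  0.7  1.   1.1  1.1  1.7  1.8  0.4  0.2  0.4  0.3  0.5  0.9
  1.3  1.3  1.2  0.7  0.4  0.8  0.3 -0.6 -0.1  0.1  0.7  1.4  1.8  2.1
  2.5  1.8  1.8  1.9  0.8 -0.1]
brush box frame [-0.00747355 -0.01731487  0.1       ]
L [(np.float64(92.35), 3), (np.float64(92.8), 1), (np.float64(96.19999999999999), 5), (np.float64(102.65), 7)]
R [(np.float64(85.8), 13), (np.float64(87.19999999999999), 15), (np.float64(91.0), 11), (np.float64(97.0), 17)]
tub scene lowest [343.69230769 185.38461538] [ 0.663 -0.115  0.   ]
tub top lowest [367.5        176.41666667] [ 0.657 -0.107  0.   ]
soap scene lowest [377.54545455 267.09090909] [ 0.369 -0.009  0.   ]
soap top lowest [335.5   273.375] [ 0.365 -0.019  0.   ]
carton scene lowest [237.85714286 331.28571429] [0.403 0.356 0.   ]
carton top lowest [204.8 256.1] [0.4   0.354 0.   ]
```

>>> {"fn": "apply_moves", "kwargs": {
  "commands": [
    [[0,0,0],[0.5,-0.36,-0.1],1],
    [[0,0,0],[0.99,-0.7,-0.2],1],
    [[0,0,0],[0.99,-0.7,0],1],
    [[0,0,0],[0.99,-0.7,0],1],
    [[0,0,0],[0.99,-0.7,0],1],
    [[0,0,0],[0.99,-0.7,0],1],
    [[0,0,0],[0.99,-0.7,0],1],
    [[0,0,0],[0.99,-0.7,0],1],
    [[0,0,0],[0.99,-0.7,0],1],
    [[0,0,0],[0.99,-0.7,0],1]
  ]
}}

```text
time_s: 2.83
ee_pos: [0.4072, -0.2333, 0.2232]
orientation: [180.0, -0.0, 23.0]
wrist_force: [0.8, 0.2, -0.6]
opening: 0.0913
```

>>> {"fn": "apply_moves", "kwargs": {
  "commands": [
    [[0,0,0],[0.99,-0.7,0],1],
    [[0,0,0],[0.99,-0.7,0],1],
    [[0,0,0],[0.99,-0.7,0],1],
    [[0,0,0],[0.99,-0.7,0],1],
    [[0,0,0],[0.99,-0.7,0],1],
    [[0,0,0],[0.99,-0.7,0],1],
    [[0,0,0],[0.99,-0.7,0],0.6],
    [[0,0,0],[0.99,-0.7,0],0.6],
    [[0,0,0],[0.99,-0.7,0],0.6],
    [[0,0,0],[0.99,-0.7,0],0.6]
  ]
}}

```text
time_s: 3.67
ee_pos: [0.5985, 0.0763, 0.223]
orientation: [180.0, -0.0, 23.0]
wrist_force: [0.4, -0.2, -0.3]
opening: 0.0736
```

>>> {"fn": "apply_moves", "kwargs": {
  "commands": [
    [[0,0,-0.64],[0.43,-0.47,0],0.6],
    [[0,0,-0.64],[0,0,0.5],0.6],
    [[0,0,0],[0,0,1],0.6],
    [[0,0,0],[0,0,0.6],0.6],
    [[0,0,0],[0,0,0],0.6]
  ]
}}

```text
time_s: 4.08
ee_pos: [0.6013, 0.0924, 0.1555]
orientation: [-179.8, 0.5, 30.7]
wrist_force: [-0.6, -0.3, 0.4]
opening: 0.0732
```

```bash
python3 - <<'E'
from h import *
for n,(a,b,c,d) in(("top",(120,260,220,400)),("scene",(100,260,200,420))):
    p=r.read_camera(n);cv2.imwrite(f"pics/{n}2.png",cv2.resize(p["color"][a:b,c:d,::-1],None,fx=3.5,fy=3.5,interpolation=cv2.INTER_CUBIC))
o=r.get_obs();print(o["ee_pos"],o["orientation"],o["opening"],o["time_s"])
E
```

```text
[0.60414039 0.09250906 0.15988272] [-1.79986157e+02  4.15406087e-02  3.06985199e+01] 0.07283106106633416 4.1833
```

View pics/scene2.png

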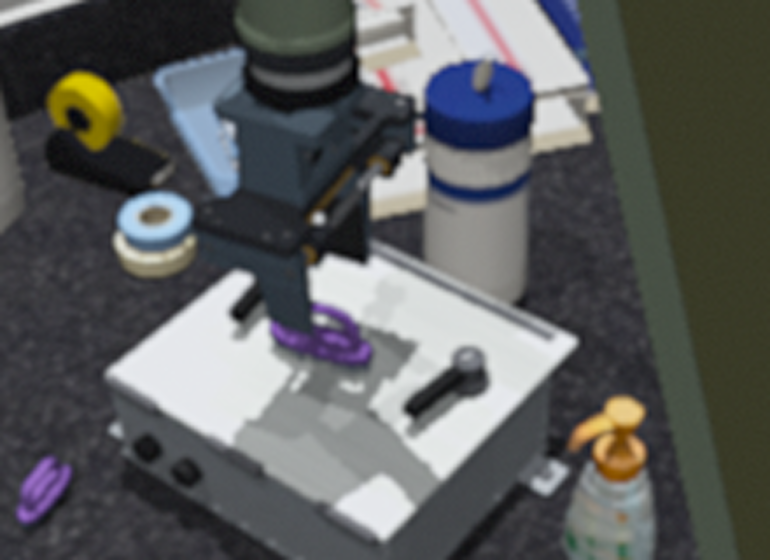

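View pics/top2.png

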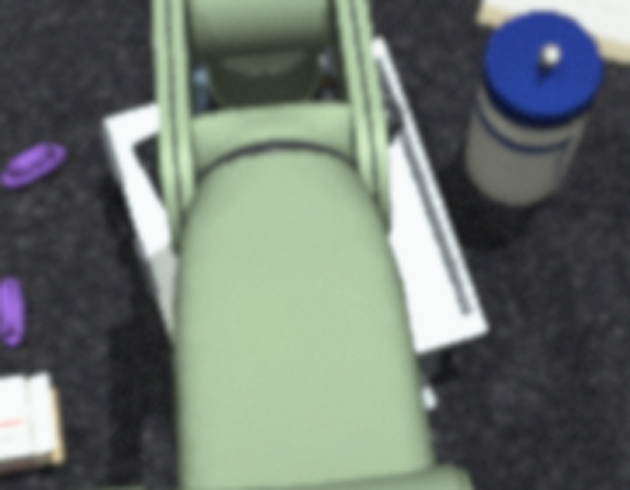

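The scene view shows the fingers on either side of the purple brush at crop (325,335), with both levers clear of them. I'll go down and grip.

>>> {"fn": "apply_moves", "kwargs": {
  "commands": [
    [[0,0,0],[0,0,0.6],0.6],
    [[0,0,0],[0,0,0.6],0.6],
    [[0,0,0],[0,0,0.5],0.6],
    [[0,0,0],[0,0,0],0.6],
    [[0,0,0],[0,0,0],-0.5],
    [[0,0,0],[0,0,0],-0.5],
    [[0,0,0],[0,0,0],-0.5],
    [[0,0,0],[0,0,0],-0.5],
    [[0,0,0],[0,0,0],-0.5]
  ],
  "squeeze": 10
}}

```text
time_s: 4.93
ee_pos: [0.6047, 0.0925, 0.11]
orientation: [180.0, -0.1, 30.7]
wrist_force: [0.8, 0.3, -1.6]
opening: 0.0424
```

>>> {"fn": "apply_moves", "kwargs": {
  "commands": [
    [[0,0,0],[0,0,0],-0.8],
    [[0,0,0],[0,0,0],-0.8],
    [[0,0,0],[0,0,0],-0.8]
  ]
}}

```text
time_s: 5.18
ee_pos: [0.6042, 0.0925, 0.1091]
orientation: [180.0, -0.0, 30.7]
wrist_force: [-0.3, -0.8, 2.1]
opening: 0.0277
```

>>> {"fn": "apply_moves", "kwargs": {
  "commands": [
    [[0,0,0],[0,0,0],-0.8],
    [[0,0,0],[0,0,0],-0.8],
    [[0,0,0],[0,0,-0.3],-0.8],
    [[0,0,0],[0,0,-0.7],-0.8],
    [[0,0,0],[0,0,-1],-0.8],
    [[0,0,0],[0,0,-1],-0.8]
  ]
}}

```text
time_s: 5.68
ee_pos: [0.6034, 0.0925, 0.1995]
orientation: [-179.9, 0.1, 30.7]
wrist_force: [0.0, 0.3, 0.4]
opening: 0.0271
```

```bash
python3 - <<'E'
from h import *
for n,(a,b,c,d) in(("scene",(60,260,200,420)),):
    p=r.read_camera(n);cv2.imwrite(f"pics/{n}3.png",cv2.resize(p["color"][a:b,c:d,::-1],None,fx=2.9,fy=2.9,interpolation=cv2.INTER_CUBIC))
o=r.get_obs();print(o["ee_pos"],o["orientation"],o["opening"],o["time_s"])
E
```

```text
[0.60717188 0.09295949 0.20709666] [179.7487811   -0.59365306  30.70233739] 0.027438089826254706 5.7333
```

View pics/scene3.png

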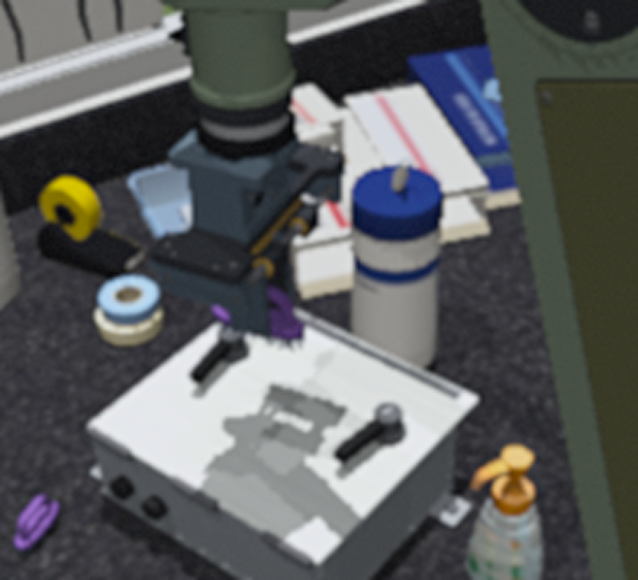

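The brush is held between the pads (opening 27 mm) and clear of the panel. I'll carry it to the bare worktop at the robot's right.

>>> {"fn": "apply_moves", "kwargs": {
  "commands": [
    [[0,0,0],[-0.4,0.26,0],-0.8],
    [[0,0,0],[-0.8,0.52,0],-0.8],
    [[0,0,0],[-0.9,0.58,0],-0.8],
    [[0,0,0],[-0.9,0.58,0],-0.8],
    [[0,0,0],[-0.9,0.58,0],-0.8],
    [[0,0,0],[-0.9,0.58,0],-0.8],
    [[0,0,0],[-0.9,0.58,0],-0.8],
    [[0,0,0],[-0.9,0.58,0],-0.8],
    [[0,0,0],[-0.9,0.58,0],-0.8],
    [[0,0,0],[-0.9,0.58,0],-0.8]
  ]
}}

```text
time_s: 6.57
ee_pos: [0.4683, -0.1772, 0.1983]
orientation: [-179.9, 0.1, 30.7]
wrist_force: [0.1, 0.2, -1.6]
opening: 0.0272
```

>>> {"fn": "apply_moves", "kwargs": {
  "commands": [
    [[0,0,0],[-0.9,0.58,0],-0.8],
    [[0,0,0],[-0.9,0.58,0],-0.8],
    [[0,0,0],[-0.9,0.58,0.2],-0.8],
    [[0,0,0],[-0.5,0.4,0.6],-0.8],
    [[0,0,0],[0,0,1],-0.8],
    [[0,0,0],[0,0,1],-0.8],
    [[0,0,0],[0,0,1],-0.8],
    [[0,0,0],[0,0,0.6],-0.8],
    [[0,0,0],[0,0,0.3],-0.8],
    [[0,0,0],[0,0,0],-0.8]
  ]
}}

```text
time_s: 7.4
ee_pos: [0.4187, -0.2793, 0.0558]
orientation: [-179.7, 0.1, 30.7]
wrist_force: [-0.3, 0.0, -1.4]
opening: 0.027
```

>>> {"fn": "apply_moves", "kwargs": {
  "commands": [
    [[0,0,0],[0,0,0.4],-0.8],
    [[0,0,0],[0,0,0.3],-0.8],
    [[0,0,0],[0,0,0.2],-0.8],
    [[0,0,0],[0,0,0.1],-0.8],
    [[0,0,0],[0,0,0.08],-0.8],
    [[0,0,0],[0,0,0],-0.8],
    [[0,0,0],[0,0,0],-0.8]
  ]
}}

```text
time_s: 7.98
ee_pos: [0.4209, -0.2803, 0.0259]
orientation: [180.0, -0.0, 30.7]
wrist_force: [-0.8, -0.2, -1.4]
opening: 0.0276
```

>>> {"fn": "apply_moves", "kwargs": {
  "commands": [
    [[0,0,0],[0,0,0.08],-0.8],
    [[0,0,0],[0,0,0.05],-0.8],
    [[0,0,0],[0,0,0],-0.8],
    [[0,0,0],[0,0,0],-0.8]
  ]
}}

```text
time_s: 8.32
ee_pos: [0.4207, -0.2802, 0.0216]
orientation: [180.0, 0.0, 30.7]
wrist_force: [-0.2, -0.5, -0.7]
opening: 0.0279
```

>>> {"fn": "apply_moves", "kwargs": {
  "commands": [
    [[0,0,0],[0,0,0.06],-0.8],
    [[0,0,0],[0,0,0],-0.8],
    [[0,0,0],[0,0,0],-0.8]
  ]
}}

```text
time_s: 8.57
ee_pos: [0.4207, -0.2802, 0.0198]
orientation: [-180.0, 0.0, 30.7]
wrist_force: [-0.2, -0.1, -1.3]
opening: 0.0274
```

```bash
python3 - <<'E'
from h import *
for n in("top","scene"):
    p=r.read_camera(n);u=proj(p,[.42,-.28,.03])[0].astype(int);print(u)
    a,c=max(0,u[1]-70),max(0,min(540,u[0]-90))
    cv2.imwrite(f"pics/{n}4.png",cv2.resize(p["color"][a:a+140,c:c+180,::-1],None,fx=4,fy=4,interpolation=cv2.INTER_CUBIC))
print(r.get_obs()["ee_pos"],r.get_obs()["wrist_force"])
E
```

```text
[430 255]
[443 203]
[ 0.42072661 -0.28022376  0.01986467] [ 0.12851942 -0.0363936  -1.82271318]
```

View pics/scene4.png

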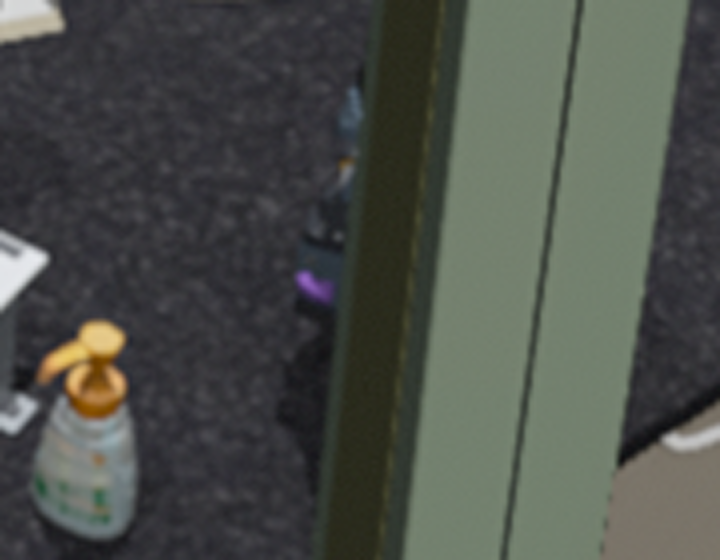

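View pics/top4.png

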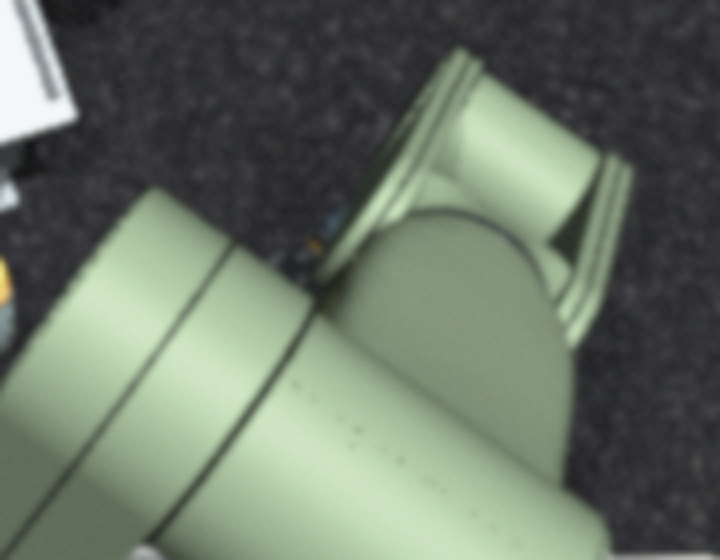

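The arm hides the brush in both views, so I'll feel for contact using small steps.

>>> {"fn": "apply_moves", "kwargs": {
  "commands": [
    [[0,0,0],[0,0,0.04],-0.8],
    [[0,0,0],[0,0,0],-0.8],
    [[0,0,0],[0,0,0],-0.8]
  ]
}}

```text
time_s: 8.92
ee_pos: [0.4207, -0.2801, 0.0186]
orientation: [-180.0, 0.0, 30.7]
wrist_force: [-0.2, 0.2, -0.9]
opening: 0.0272
```

>>> {"fn": "apply_moves", "kwargs": {
  "commands": [
    [[0,0,0],[0,0,0.04],-0.8],
    [[0,0,0],[0,0,0],-0.8],
    [[0,0,0],[0,0,0],-0.8]
  ]
}}

```text
time_s: 9.17
ee_pos: [0.4208, -0.2803, 0.018]
orientation: [180.0, -0.0, 30.7]
wrist_force: [-0.2, 0.4, 4.7]
opening: 0.0276
```

>>> {"fn": "apply_moves", "kwargs": {
  "commands": [
    [[0,0,0],[0,0,0],-0.3],
    [[0,0,0],[0,0,0],-0.1],
    [[0,0,0],[0,0,0],0.3],
    [[0,0,0],[0,0,0],0.5],
    [[0,0,0],[0,0,0],0.5],
    [[0,0,0],[0,0,-0.2],0.5],
    [[0,0,0],[0,0,-0.6],0.5],
    [[0,0,0],[0,0,-1],0.5],
    [[0,0,0],[0,0,-1],0.5],
    [[0,0,0],[0,0,-1],0.5]
  ]
}}

```text
time_s: 10.0
ee_pos: [0.4204, -0.28, 0.1329]
orientation: [-180.0, 0.0, 30.7]
wrist_force: [-0.0, -0.5, -0.1]
opening: 0.0686
```

>>> {"fn": "apply_moves", "kwargs": {
  "commands": [
    [[0,0,0.94],[0,0,-1],-1],
    [[0,0,0.94],[0,0,-1],-1],
    [[0,0,0],[0.24,-0.45,-0.5],-1],
    [[0,0,0],[0.5,-0.9,0],-1],
    [[0,0,0],[0.5,-0.93,0],-1],
    [[0,0,0],[0.5,-0.93,0],-1],
    [[0,0,0],[0.5,-0.93,0],-1],
    [[0,0,0],[0.5,-0.93,0],-1],
    [[0,0,0],[0.5,-0.93,0],-1],
    [[0,0,0],[0.5,-0.93,0],-1]
  ]
}}

```text
time_s: 10.83
ee_pos: [0.4572, -0.0453, 0.2069]
orientation: [180.0, -0.0, 19.4]
wrist_force: [1.2, -0.0, -0.3]
opening: 0.0045
```

>>> {"fn": "apply_moves", "kwargs": {
  "commands": [
    [[0,0,0],[0.5,-0.93,0],-1],
    [[0,0,0],[0.5,-0.93,0],-1],
    [[0,0,0],[0.25,-0.45,0],-1],
    [[0,0,0],[0,0,0],-1],
    [[0,0,0],[0,0,0],-1]
  ]
}}

```text
time_s: 11.25
ee_pos: [0.4696, 0.0314, 0.2066]
orientation: [180.0, 0.0, 19.5]
wrist_force: [-0.2, -0.4, 0.6]
opening: 0.0003
```

```bash
python3 - <<'E'
from h import *
p=r.read_camera("top");cv2.imwrite("pics/top5.png",p["color"][:,:,::-1])
p=r.read_camera("scene");cv2.imwrite("pics/scene5.png",p["color"][:,:,::-1])
q=np.load("q.npy");o=r.get_obs();R,t=boxT(q);print(o["ee_pos"],R.T@(o["ee_pos"]-t),o["orientation"],o["joint_pos"].round(1),o["opening"])
E
```

```text
[0.46944757 0.03026368 0.20654288] [-0.02215045  0.13487314  0.20654288] [1.79967408e+02 1.88319712e-02 1.93963578e+01] [  2.3   9.2 103.2  -0.   67.6  72.9] 0.0006026712403209403
```

View pics/scene5.png

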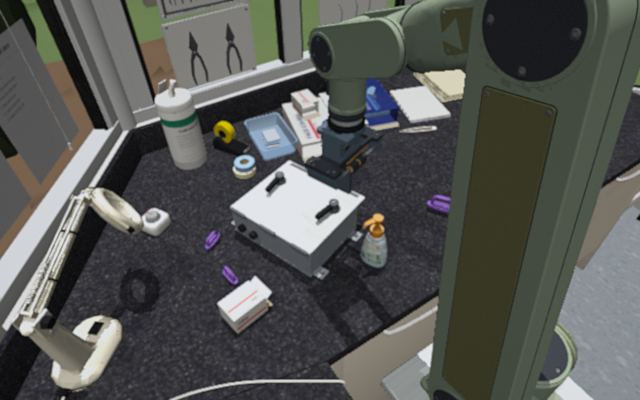

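View pics/top5.png

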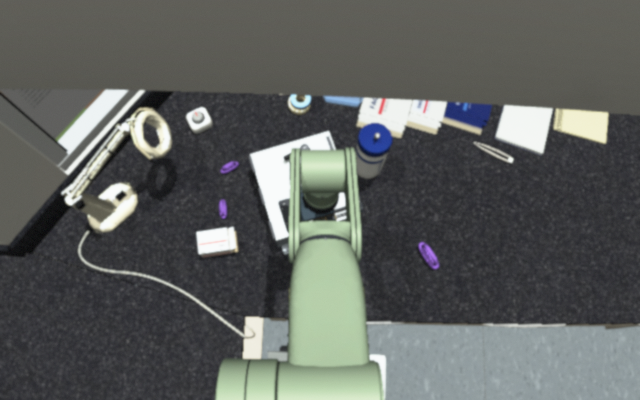

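The top view shows the brush standing at (428,255) on bare worktop, clear of everything. The closed fingers are beside the left lever, so I'll lower them and sweep.

>>> {"fn": "apply_moves", "kwargs": {
  "commands": [
    [[0,0,0],[0.1,-0.57,0.5],-1],
    [[0,0,0],[0,0,0.8],-1],
    [[0,0,0],[0,0,0.8],-1],
    [[0,0,0],[0,0,0.7],-1],
    [[0,0,0],[0,0,0.5],-1],
    [[0,0,0],[0,0,0.28],-1],
    [[0,0,0],[0,0,0],-1],
    [[0,0,0],[0,0,0],-1]
  ]
}}

```text
time_s: 12.02
ee_pos: [0.4671, 0.0474, 0.0993]
orientation: [180.0, -0.0, 19.4]
wrist_force: [-0.3, 0.5, 0.2]
opening: 0.0005
```

```bash
cat > st.py <<'E'
from h import *
q=np.load("q.npy");o=r.get_obs();R,t=boxT(q);b=(R.T@(o["ee_pos"]-t)*1000)
print("box mm",b.round(1),"relL",(b-[-50,90,0]).round(1),"relR",(b-[-50,-90,0]).round(1),"rpy",o["orientation"].round(1),"F",o["wrist_force"].round(1),"j",o["joint_pos"].round(1),o["time_s"])
E
python3 st.py
```

```text
box mm [ -5.2 131.3  99.3] relL [44.8 41.3 99.3] relR [ 44.8 221.3  99.3] rpy [180.   -0.   19.4] F [-0.3  0.5  0.2] j [  4.4  15.3 112.7  -0.   52.1  75.1] 12.0167
```

>>> {"fn": "apply_moves", "kwargs": {
  "commands": [
    [[0,0,0],[0.3,0,0],-1],
    [[0,0,0],[0.3,0,0],-1],
    [[0,0,0],[0.22,-0.1,0],-1],
    [[0,0,0],[0.22,-0.11,0],-1],
    [[0,0,0],[0.28,-0.02,0],-1],
    [[0,0,0],[0.29,-0.02,0],-1],
    [[0,0,0],[0.3,0.11,0],-1],
    [[0,0,0],[0.3,0.12,0],-1]
  ]
}}

```text
time_s: 12.68
ee_pos: [0.5298, 0.0712, 0.0989]
orientation: [-180.0, 0.0, 19.5]
wrist_force: [-1.9, 0.3, 0.9]
opening: 0.0004
```

>>> {"fn": "apply_moves", "kwargs": {
  "commands": [
    [[0,0,0],[0.25,0.25,0],-1],
    [[0,0,0],[0.24,0.25,0],-1],
    [[0,0,0],[0.08,0.17,0],-1],
    [[0,0,0],[0.08,0.16,0],-1],
    [[0,0,0],[0,0.05,0],-1],
    [[0,0,0],[0,0,0],-1]
  ]
}}

```text
time_s: 13.18
ee_pos: [0.5573, 0.0518, 0.0992]
orientation: [180.0, -0.1, 19.4]
wrist_force: [0.3, 0.1, 0.1]
opening: 0.0005
```

```bash
python3 st.py
```

```text
box mm [-31.1  44.9  99.2] relL [ 18.9 -45.1  99.2] relR [ 18.9 134.9  99.2] rpy [ 1.80e+02 -1.00e-01  1.94e+01] F [0.3 0.1 0.1] j [  4.1  22.5 101.3  -0.   56.2  74.8] 13.1833
```

>>> {"fn": "apply_moves", "kwargs": {
  "commands": [
    [[0,0,0],[0,0.08,0],-1],
    [[0,0,0],[0,0.08,0],-1],
    [[0,0,0],[0,0,0],-1]
  ]
}}

```text
time_s: 13.43
ee_pos: [0.5584, 0.0483, 0.0994]
orientation: [-180.0, -0.1, 19.4]
wrist_force: [0.3, 5.0, -0.3]
opening: 0.0003
```

>>> {"fn": "apply_moves", "kwargs": {
  "commands": [
    [[0,0,0],[0,0.07,0],-1],
    [[0,0,0],[0,0,0],-1]
  ]
}}

```text
time_s: 13.6
ee_pos: [0.5586, 0.0481, 0.0994]
orientation: [-179.8, -0.1, 19.3]
wrist_force: [-0.6, 9.7, 1.7]
opening: 0.0003
```

```bash
python3 st.py
```

```text
box mm [-35.   44.9  99.4] relL [ 15.  -45.1  99.4] relR [ 15.  134.9  99.4] rpy [-1.798e+02 -1.000e-01  1.930e+01] F [-0.6  9.7  1.7] j [  3.6  22.6 101.1   0.3  56.4  74.1] 13.6
```

The left lever is on its stop: 9.7 N with no further motion. Now for the right one.

>>> {"fn": "apply_moves", "kwargs": {
  "commands": [
    [[0,0,0],[0,-0.3,0],-1],
    [[0,0,0],[0,-0.4,-0.3],-1],
    [[0,0,0],[0,-0.3,-0.8],-1],
    [[0,0,0],[0.4,0,-0.5],-1],
    [[0,0,0],[0.9,0,0],-1],
    [[0,0,0],[1,0,0],-1],
    [[0,0,0],[1,0,0],-1],
    [[0,0,0],[1,0,0],-1],
    [[0,0,0],[1,0,0],-1],
    [[0,0,0],[0.6,0,0],-1]
  ]
}}

```text
time_s: 14.43
ee_pos: [0.7177, 0.1343, 0.1474]
orientation: [179.9, -0.1, 19.5]
wrist_force: [-0.6, -0.4, 0.5]
opening: 0.0007
```

>>> {"fn": "apply_moves", "kwargs": {
  "commands": [
    [[0,0,0],[0,0,0],-1],
    [[0,0,0],[0,0,0],-1]
  ]
}}

```text
time_s: 14.6
ee_pos: [0.7152, 0.1334, 0.1467]
orientation: [180.0, 0.1, 19.5]
wrist_force: [0.2, -0.0, -0.3]
opening: 0.0003
```

```bash
python3 st.py; python3 - <<'E'
from h import *
p=r.read_camera("scene");cv2.imwrite("pics/scene6.png",cv2.resize(p["color"][100:280,200:420,::-1],None,fx=3.4,fy=3.2,interpolation=cv2.INTER_CUBIC))
E
```

```text
box mm [  -6.7 -131.2  146.7] relL [  43.3 -221.2  146.7] relR [ 43.3 -41.2 146.7] rpy [1.80e+02 1.00e-01 1.95e+01] F [ 0.2 -0.  -0.3] j [ 9.7 34.6 72.2 -0.1 73.2 80.2] 14.6
```

View pics/scene6.png

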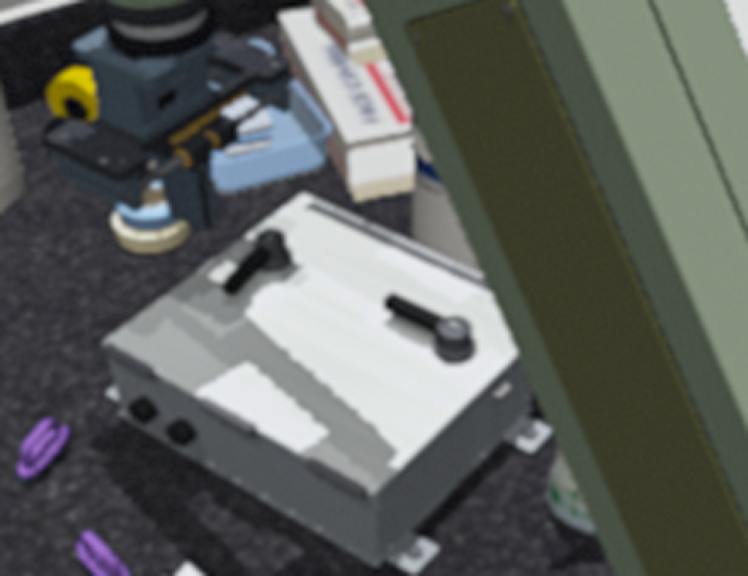

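>>> {"fn": "apply_moves", "kwargs": {
  "commands": [
    [[0,0,0],[0,0,0.6],-1],
    [[0,0,0],[0,0,0.6],-1],
    [[0,0,0],[0,0,0.36],-1],
    [[0,0,0],[0,0,0],-1],
    [[0,0,0],[-0.3,0,0],-1],
    [[0,0,0],[-0.3,-0.04,0],-1],
    [[0,0,0],[-0.22,-0.1,0],-1],
    [[0,0,0],[-0.22,-0.11,0],-1],
    [[0,0,0],[-0.28,-0.02,0],-1],
    [[0,0,0],[-0.29,-0.02,0],-1]
  ]
}}

```text
time_s: 15.48
ee_pos: [0.667, 0.1255, 0.1011]
orientation: [180.0, -0.1, 19.4]
wrist_force: [3.1, 0.2, -0.0]
opening: 0.0005
```

>>> {"fn": "apply_moves", "kwargs": {
  "commands": [
    [[0,0,0],[-0.3,0.11,0],-1],
    [[0,0,0],[-0.3,0.12,0],-1],
    [[0,0,0],[-0.25,0.25,0],-1],
    [[0,0,0],[-0.24,0.25,0],-1],
    [[0,0,0],[-0.08,0.17,0],-1],
    [[0,0,0],[-0.08,0.16,0],-1],
    [[0,0,0],[0,0.1,0],-1],
    [[0,0,0],[0,0.05,0],-1],
    [[0,0,0],[0,0,0],-1]
  ]
}}

```text
time_s: 16.23
ee_pos: [0.6427, 0.0786, 0.1]
orientation: [-179.9, 0.2, 19.4]
wrist_force: [-3.5, 2.3, 2.1]
opening: 0.0005
```

```bash
python3 st.py
```

```text
box mm [-34.3 -44.5 100. ] relL [  15.7 -134.5  100. ] relR [ 15.7  45.5 100. ] rpy [-179.9    0.2   19.4] F [-3.5  2.3  2.1] j [ 5.9 29.6 88.5  0.1 62.  76.5] 16.2333
```

>>> {"fn": "apply_moves", "kwargs": {
  "commands": [
    [[0,0,0],[0,0.08,0],-1],
    [[0,0,0],[0,0.06,0],-1],
    [[0,0,0],[0,0,0],-1]
  ]
}}

```text
time_s: 16.48
ee_pos: [0.6427, 0.078, 0.1]
orientation: [-179.6, 0.2, 19.4]
wrist_force: [-7.2, 11.0, 4.4]
opening: 0.0005
```

```bash
python3 st.py
```

```text
box mm [-34.8 -44.4 100. ] relL [  15.2 -134.4  100. ] relR [ 15.2  45.6 100. ] rpy [-179.6    0.2   19.4] F [-7.2 11.   4.4] j [ 5.7 29.7 88.4  0.4 62.2 76.1] 16.4833
```

Both levers are on their stops. I'll back off, lift and move to open space, and then check by camera.

>>> {"fn": "apply_moves", "kwargs": {
  "commands": [
    [[0,0,0],[0,-0.3,0],-1],
    [[0,0,0],[0,-0.4,-0.3],-1],
    [[0,0,0],[0,0,-0.8],-1],
    [[0,0,0],[0,0,-1],-1],
    [[0,0,0],[0,0,-1],-1],
    [[0,0,0],[0,0,-1],-1],
    [[0,0,0],[-0.4,0.25,-0.6],-1],
    [[0,0,0],[-0.9,0.6,-0.3],-1],
    [[0,0,0],[-0.9,0.6,0],-1],
    [[0,0,0],[-0.9,0.6,0],-1]
  ]
}}

```text
time_s: 17.32
ee_pos: [0.571, 0.0046, 0.2518]
orientation: [179.9, -0.2, 19.5]
wrist_force: [0.4, -0.1, 0.3]
opening: 0.0005
```

>>> {"fn": "apply_moves", "kwargs": {
  "commands": [
    [[0,0,0],[-0.9,0.6,0],-1],
    [[0,0,0],[-0.9,0.6,0],-1],
    [[0,0,0],[-0.9,0.6,0],-1],
    [[0,0,0],[-0.9,0.6,0],-1],
    [[0,0,0],[-0.9,0.6,0],-1],
    [[0,0,0],[-0.9,0.6,0],-1],
    [[0,0,0],[-0.9,0.6,0],-1],
    [[0,0,0],[-0.6,0.4,0],-1],
    [[0,0,0],[0,0,0],-1]
  ]
}}

```text
time_s: 18.07
ee_pos: [0.4197, -0.1964, 0.2511]
orientation: [179.8, 0.1, 19.2]
wrist_force: [-0.0, 0.1, 0.0]
opening: 0.0003
```

```bash
python3 st.py; python3 - <<'E'
from h import *
p=r.read_camera("scene");cv2.imwrite("pics/scene7.png",p["color"][:,:,::-1])
p=r.read_camera("top");cv2.imwrite("pics/top7.png",cv2.resize(p["color"][90:310,200:460,::-1],None,fx=2.9,fy=2.6,interpolation=cv2.INTER_CUBIC))
E
```

```text
box mm [-219.3  257.2  251.1] relL [-169.3  167.2  251.1] relR [-169.3  347.2  251.1] rpy [1.798e+02 1.000e-01 1.920e+01] F [-0.   0.1  0. ] j [-26.4   6.8  99.5  -0.2  73.6  44.5] 18.0667
```

View pics/scene7.png

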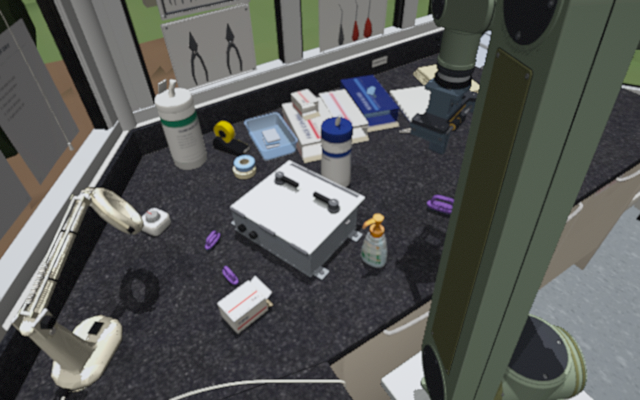

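View pics/top7.png

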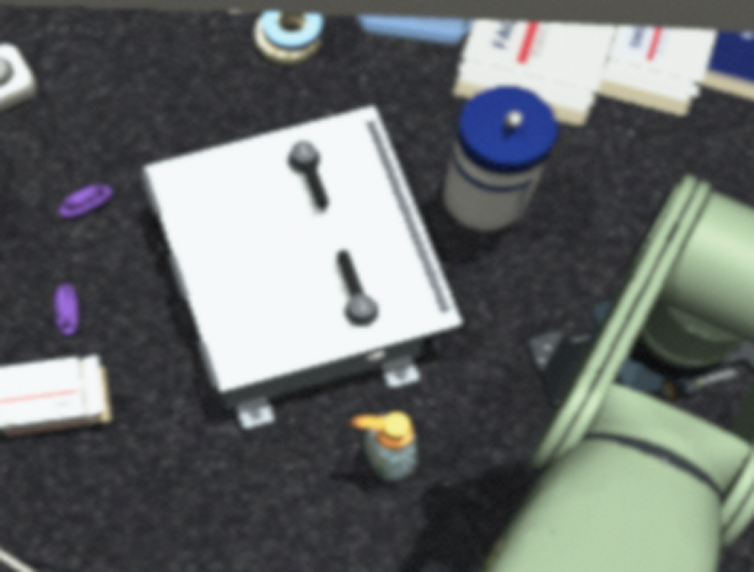

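The top view confirms both levers unlocked, parallel to the lip and pointing at each other (crop (312,185) and (350,280)). The scene view shows the brush standing at (440,204). I'll reorient the tool to hook under the near end of the lip.

>>> {"fn": "apply_moves", "kwargs": {
  "commands": [
    [[0,0,-0.5],[0,0,0],-1],
    [[0,0,-1],[0,0,0],-1],
    [[0,0,-1],[0,0,0],-1],
    [[0,0,-1],[0,0,0],-1],
    [[0,0,-1],[0,0,0],-1],
    [[0,0,-1],[0,0,0],-1],
    [[0,0,-1],[0,0,0],-1],
    [[0,0,-1],[0,0,0],-1],
    [[0,0,-1],[0,0,0],-1],
    [[0,0,-1],[0,0,0],-1]
  ]
}}

```text
time_s: 19.0
ee_pos: [0.4228, -0.1926, 0.2505]
orientation: [180.0, 0.0, 76.8]
wrist_force: [0.3, -0.9, -0.5]
opening: 0.0002
```

>>> {"fn": "apply_moves", "kwargs": {
  "commands": [
    [[0,0,-1],[0,0,0],-1],
    [[0,0,-1],[0,0,0],-1],
    [[0,0,-1],[0,0,0],-1],
    [[0,0,-1],[0,0,0],-1],
    [[0,0,-1],[0,0,0],-1],
    [[0,0,-0.5],[0,0,0],-1],
    [[0,0,0],[0,0,0],-1]
  ]
}}

```text
time_s: 19.58
ee_pos: [0.4227, -0.1927, 0.2504]
orientation: [180.0, 0.0, 109.6]
wrist_force: [0.9, 1.4, 0.7]
opening: 0.0007
```

>>> {"fn": "apply_moves", "kwargs": {
  "commands": [
    [[-0.5,0,0],[0,0,0],-1],
    [[-1,0,0],[0,0,0],-1],
    [[-1,0,0],[0,0,0],-1],
    [[-1,0,0],[0,0,0],-1],
    [[-1,0,0],[0,0,0],-1],
    [[-1,0,0],[0,0,0],-1],
    [[-1,0,0],[0,0,0],-1],
    [[-1,0,0],[0,0,0],-1],
    [[0,0,0],[0,0,0],-1]
  ]
}}

```text
time_s: 20.33
ee_pos: [0.4195, -0.1931, 0.2477]
orientation: [135.0, -0.4, 109.2]
wrist_force: [-1.1, 0.1, -0.4]
opening: 0.0006
```

```bash
cat >> st.py <<'E'
from scipy.spatial.transform import Rotation as Ro
T=Ro.from_euler("xyz",o["orientation"],degrees=True).as_matrix()
print("tool axes in box (cols x,y,z)\n",(R.T@T).round(2))
E
python3 st.py
```

```text
box mm [-216.1  256.3  247.7] relL [-166.1  166.3  247.7] relR [-166.1  346.3  247.7] rpy [135.   -0.4 109.2] F [-1.1  0.1 -0.4] j [-5.620e+01 -1.000e-01  1.229e+02  5.390e+01  5.810e+01 -1.057e+02] 20.3333
tool axes in box (cols x,y,z)
 [[ 1.   -0.01  0.  ]
 [-0.   -0.71 -0.71]
 [ 0.01  0.71 -0.71]]
```

>>> {"fn": "apply_moves", "kwargs": {
  "commands": [
    [[0,0.7,-0.7],[0,0,0],-1],
    [[0,0.7,-0.7],[0,0,0],-1],
    [[0,0,0],[0,0,0],-1]
  ]
}}

```text
time_s: 20.58
ee_pos: [0.4235, -0.1961, 0.2507]
orientation: [135.1, 0.0, 121.3]
wrist_force: [1.1, -1.0, 0.4]
opening: 0.0003
```

```bash
cat > mv.py <<'E'
import sys
from st import *
M=(R.T@T)  # tool axes in box
prev=b
for a in sys.argv[1:]:
    w=np.array([float(v) for v in a.split(",")]);d=M.T@(w-prev)/30;print(a,"tool units",d.round(2),"norm mm",round(np.linalg.norm(w-prev),1));prev=w
E
python3 mv.py -125,185,170 -125,185,38 -125,110,38
```

```text
box mm [-220.3  253.5  250.7] relL [-170.3  163.5  250.7] relR [-170.3  343.5  250.7] rpy [135.1   0.  121.3] F [ 1.1 -1.   0.4] j [ -57.     4.6  117.3   50.    66.9 -112.7] 20.5833
tool axes in box (cols x,y,z)
 [[ 0.98  0.15  0.14]
 [ 0.21 -0.69 -0.69]
 [-0.    0.71 -0.71]]
-125,185,170 tool units [2.64 0.15 3.94] norm mm 142.4
-125,185,38 tool units [ 0.   -3.1   3.12] norm mm 132.0
-125,110,38 tool units [-0.52  1.73  1.73] norm mm 75.0
```

>>> {"fn": "apply_moves", "kwargs": {
  "commands": [
    [[0,0,0],[0.33,0.02,0.5],-1],
    [[0,0,0],[0.55,0.03,0.8],-1],
    [[0,0,0],[0.55,0.03,0.8],-1],
    [[0,0,0],[0.55,0.03,0.8],-1],
    [[0,0,0],[0.66,0.04,0.98],-1],
    [[0,0,0],[0,0,0],-1],
    [[0,0,0],[0,0,0],-1]
  ]
}}

```text
time_s: 21.17
ee_pos: [0.4533, -0.0789, 0.1707]
orientation: [135.1, -0.2, 121.4]
wrist_force: [0.0, 0.5, 0.4]
opening: 0.0007
```

```bash
python3 mv.py -125,185,38 -125,110,38;python3 - <<'E'
from h import *
p=r.read_camera("scene");cv2.imwrite("pics/scene8.png",p["color"][:,:,::-1])
p=r.read_camera("top");cv2.imwrite("pics/top8.png",cv2.resize(p["color"][90:310,200:460,::-1],None,fx=2.9,fy=2.6,interpolation=cv2.INTER_CUBIC))
E
```

```text
box mm [-119.8  186.4  170.7] relL [-69.8  96.4 170.7] relR [-69.8 276.4 170.7] rpy [135.1  -0.2 121.4] F [0.  0.5 0.4] j [ -41.     5.4  131.4   63.8   48.6 -119.2] 21.1667
tool axes in box (cols x,y,z)
 [[ 0.98  0.15  0.15]
 [ 0.21 -0.69 -0.69]
 [ 0.    0.71 -0.71]]
-125,185,38 tool units [-0.19 -3.11  3.14] norm mm 132.8
-125,110,38 tool units [-0.52  1.73  1.73] norm mm 75.0
```

View pics/scene8.png

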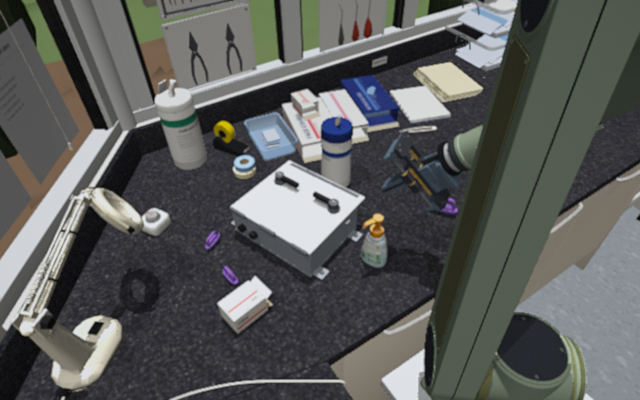

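View pics/top8.png

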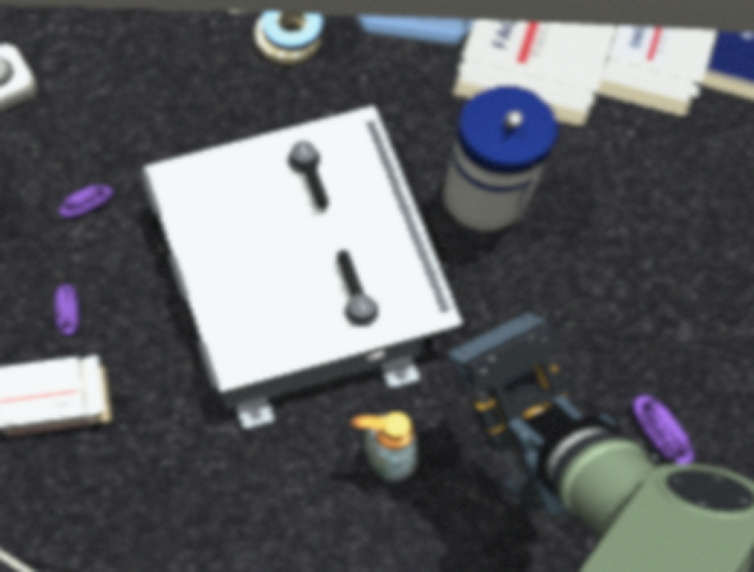

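>>> {"fn": "apply_moves", "kwargs": {
  "commands": [
    [[0,0,0],[-0.04,-0.4,0.4],-1],
    [[0,0,0],[-0.05,-0.7,0.7],-1],
    [[0,0,0],[-0.05,-0.7,0.7],-1],
    [[0,0,0],[0,0,0],-1]
  ]
}}

```text
time_s: 21.6
ee_pos: [0.4548, -0.0861, 0.0913]
orientation: [135.2, -0.4, 121.1]
wrist_force: [0.1, 0.6, -0.7]
opening: 0.0003
```

```bash
python3 mv.py -125,180,40 -125,110,40
```

```text
box mm [-127.   187.4   91.3] relL [-77.   97.4  91.3] relR [-77.  277.4  91.3] rpy [135.2  -0.4 121.1] F [ 0.1  0.6 -0.7] j [ -41.6   15.4  137.    77.6   43.6 -139.5] 21.6
tool axes in box (cols x,y,z)
 [[ 0.98  0.14  0.15]
 [ 0.2  -0.7  -0.69]
 [ 0.01  0.7  -0.71]]
-125,180,40 tool units [ 0.   -1.02  1.39] norm mm 51.9
-125,110,40 tool units [-0.47  1.62  1.61] norm mm 70.0
```

Joint 6 is close to its limit, so I'll back away and roll the tool half a turn, which gives the same symmetric hook.

>>> {"fn": "apply_moves", "kwargs": {
  "commands": [
    [[0,0,0],[0,0.5,-0.5],-1],
    [[0,0,0],[-0.3,0.7,-0.7],-1],
    [[0,0,0],[-0.6,0.6,-0.6],-1],
    [[0,0,0],[-0.9,0.1,-0.1],-1],
    [[0,0,0],[-0.9,0,0],-1],
    [[0,0,0.5],[0,0,0],-1],
    [[0,0,1],[0,0,0],-1],
    [[0,0,1],[0,0,0],-1],
    [[0,0,1],[0,0,0],-1],
    [[0,0,1],[0,0,0],-1]
  ]
}}

```text
time_s: 22.43
ee_pos: [0.4981, -0.1558, 0.1777]
orientation: [138.3, -18.8, 101.1]
wrist_force: [-0.1, -0.0, -0.8]
opening: 0.0003
```

>>> {"fn": "apply_moves", "kwargs": {
  "commands": [
    [[0,0,1],[0,0,0],-1],
    [[0,0,1],[0,0,0],-1],
    [[0,0,1],[0,0,0],-1],
    [[0,0,1],[0,0,0],-1],
    [[0,0,1],[0,0,0],-1],
    [[0,0,1],[0,0,0],-1],
    [[0,0,1],[0,0,0],-1],
    [[0,0,1],[0,0,0],-1],
    [[0,0,1],[0,0,0],-1],
    [[0,0,1],[0,0,0],-1]
  ]
}}

```text
time_s: 23.27
ee_pos: [0.4981, -0.1557, 0.1778]
orientation: [177.1, -44.9, 35.1]
wrist_force: [-0.5, 0.4, -0.9]
opening: 0.0003
```

>>> {"fn": "apply_moves", "kwargs": {
  "commands": [
    [[0,0,1],[0,0,0],-1],
    [[0,0,1],[0,0,0],-1],
    [[0,0,1],[0,0,0],-1],
    [[0,0,1],[0,0,0],-1],
    [[0,0,1],[0,0,0],-1],
    [[0,0,1],[0,0,0],-1],
    [[0,0,1],[0,0,0],-1],
    [[0,0,1],[0,0,0],-1],
    [[0,0,1],[0,0,0],-1],
    [[0,0,1],[0,0,0],-1]
  ]
}}

```text
time_s: 24.1
ee_pos: [0.4981, -0.1557, 0.1778]
orientation: [-140.0, -22.6, -34.4]
wrist_force: [-0.6, 0.1, -0.5]
opening: 0.0007
```

>>> {"fn": "apply_moves", "kwargs": {
  "commands": [
    [[0,0,1],[0,0,0],-1],
    [[0,0,1],[0,0,0],-1],
    [[0,0,1],[0,0,0],-1],
    [[0,0,1],[0,0,0],-1],
    [[0,0,1],[0,0,0],-1],
    [[0,0,0.5],[0,0,0],-1],
    [[0,0,0],[0,0,0],-1]
  ]
}}

```text
time_s: 24.68
ee_pos: [0.4981, -0.1557, 0.1776]
orientation: [-135.0, -0.1, -58.9]
wrist_force: [0.5, -0.8, -0.6]
opening: 0.0002
```

```bash
python3 mv.py -125,185,150 -125,182,40 -125,110,40
```

```text
box mm [-207.   169.7  177.6] relL [-157.    79.7  177.6] relR [-157.   259.7  177.6] rpy [-1.35e+02 -1.00e-01 -5.89e+01] F [ 0.5 -0.8 -0.6] j [-45.   11.6 121.8  60.   52.4  62.7] 24.6833
tool axes in box (cols x,y,z)
 [[-0.98 -0.14  0.14]
 [-0.2   0.69 -0.69]
 [ 0.   -0.71 -0.71]]
-125,185,150 tool units [-2.78  0.61  0.69] norm mm 87.9
-125,182,40 tool units [0.01 2.52 2.66] norm mm 110.0
-125,110,40 tool units [ 0.49 -1.66  1.66] norm mm 72.0
```

>>> {"fn": "apply_moves", "kwargs": {
  "commands": [
    [[0,0,0],[-0.4,0.1,0.1],-1],
    [[0,0,0],[-0.8,0.17,0.19],-1],
    [[0,0,0],[-0.8,0.17,0.2],-1],
    [[0,0,0],[-0.78,0.17,0.2],-1],
    [[0,0,0],[0,0.4,0.4],-1],
    [[0,0,0],[0,0.6,0.6],-1],
    [[0,0,0],[0,0.6,0.6],-1],
    [[0,0,0],[0,0.4,0.4],-1],
    [[0,0,0],[0,0,0],-1]
  ]
}}

```text
time_s: 25.43
ee_pos: [0.4556, -0.0824, 0.0615]
orientation: [-135.1, 0.2, -58.7]
wrist_force: [0.4, -0.2, -0.1]
opening: 0.0006
```

```bash
python3 mv.py -125,182,40 -125,110,40
```

```text
box mm [-123.8  185.5   61.5] relL [-73.8  95.5  61.5] relR [-73.8 275.5  61.5] rpy [-135.1    0.2  -58.7] F [ 0.4 -0.2 -0.1] j [-41.1  19.7 139.2  85.1  42.5  30.8] 25.4333
tool axes in box (cols x,y,z)
 [[-0.98 -0.14  0.15]
 [-0.2   0.69 -0.69]
 [-0.   -0.71 -0.71]]
-125,182,40 tool units [0.07 0.43 0.58] norm mm 21.8
-125,110,40 tool units [ 0.49 -1.66  1.66] norm mm 72.0
```

>>> {"fn": "apply_moves", "kwargs": {
  "commands": [
    [[0,0,0],[0.04,0.2,0.3],-1],
    [[0,0,0],[0.03,0.2,0.28],-1],
    [[0,0,0],[0,0,0],-1]
  ]
}}

```text
time_s: 25.68
ee_pos: [0.4612, -0.0828, 0.0427]
orientation: [-135.0, -0.0, -58.7]
wrist_force: [-0.6, -0.7, -0.4]
opening: 0.0003
```

```bash
python3 mv.py -125,110,40;python3 - <<'E'
from h import *
p=r.read_camera("scene");cv2.imwrite("pics/scene9.png",cv2.resize(p["color"][130:300,280:500,::-1],None,fx=3.4,fy=3.4,interpolation=cv2.INTER_CUBIC))
p=r.read_camera("top");cv2.imwrite("pics/top9.png",cv2.resize(p["color"][90:310,200:460,::-1],None,fx=2.9,fy=2.6,interpolation=cv2.INTER_CUBIC))
E
```

```text
box mm [-126.   180.3   42.7] relL [-76.   90.3  42.7] relR [-76.  270.3  42.7] rpy [-135.    -0.   -58.7] F [-0.6 -0.7 -0.4] j [-40.6  22.9 139.8  90.1  42.3  24.8] 25.6833
tool axes in box (cols x,y,z)
 [[-0.98 -0.15  0.14]
 [-0.21  0.69 -0.69]
 [ 0.   -0.71 -0.71]]
-125,110,40 tool units [ 0.45 -1.56  1.69] norm mm 70.3
```

View pics/scene9.png

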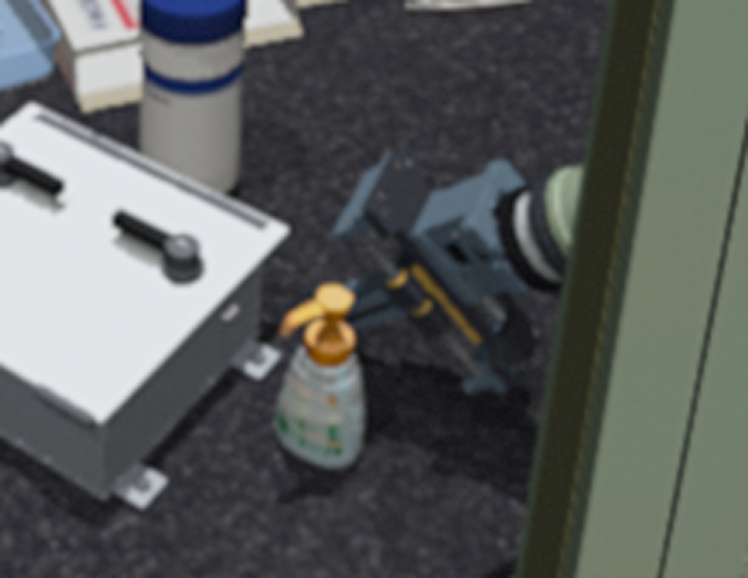

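View pics/top9.png

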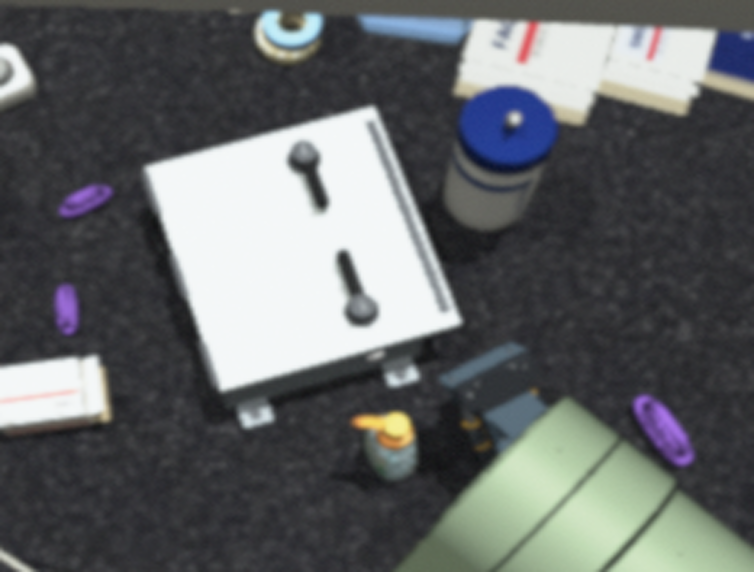

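The fingers point at the free space under the lip's near corner, and the soap at crop (330,400) is clear. I'll slide in.

>>> {"fn": "apply_moves", "kwargs": {
  "commands": [
    [[0,0,0],[0.07,-0.24,0.26],-1],
    [[0,0,0],[0.11,-0.37,0.4],-1],
    [[0,0,0],[0.11,-0.37,0.4],-1],
    [[0,0,0],[0.11,-0.37,0.4],-1],
    [[0,0,0],[0.06,-0.21,0.23],-1],
    [[0,0,0],[0,0,0],-1]
  ]
}}

```text
time_s: 26.28
ee_pos: [0.5284, -0.0578, 0.041]
orientation: [-134.9, -0.2, -58.6]
wrist_force: [0.1, 0.3, -0.4]
opening: 0.0005
```

```bash
python3 mv.py -122,110,47 -119,110,105 -101,110,160 -70,110,209 -27,110,248 25,110,275 82,110,287 121,110,287 135,110,285;python3 - <<'E'
from h import *
p=r.read_camera("scene");cv2.imwrite("pics/scene10.png",cv2.resize(p["color"][130:300,280:500,::-1],None,fx=3.4,fy=3.4,interpolation=cv2.INTER_CUBIC))
E
```

```text
box mm [-124.8  108.6   41. ] relL [-74.8  18.6  41. ] relR [-74.8 198.6  41. ] rpy [-134.9   -0.2  -58.6] F [ 0.1  0.3 -0.4] j [-30.9  24.9 134.6  95.7  39.   29.2] 26.2833
tool axes in box (cols x,y,z)
 [[-0.98 -0.15  0.14]
 [-0.21  0.69 -0.69]
 [ 0.   -0.71 -0.71]]
-122,110,47 tool units [-0.1  -0.12 -0.16] norm mm 6.7
-119,110,105 tool units [-0.09 -1.39 -1.35] norm mm 58.1
-101,110,160 tool units [-0.58 -1.39 -1.21] norm mm 57.9
-70,110,209 tool units [-1.01 -1.31 -1.  ] norm mm 58.0
-27,110,248 tool units [-1.4  -1.13 -0.71] norm mm 58.1
25,110,275 tool units [-1.69 -0.9  -0.38] norm mm 58.6
82,110,287 tool units [-1.86 -0.57 -0.01] norm mm 58.2
121,110,287 tool units [-1.27 -0.19  0.19] norm mm 39.0
135,110,285 tool units [-0.46 -0.02  0.11] norm mm 14.1
```

View pics/scene10.png

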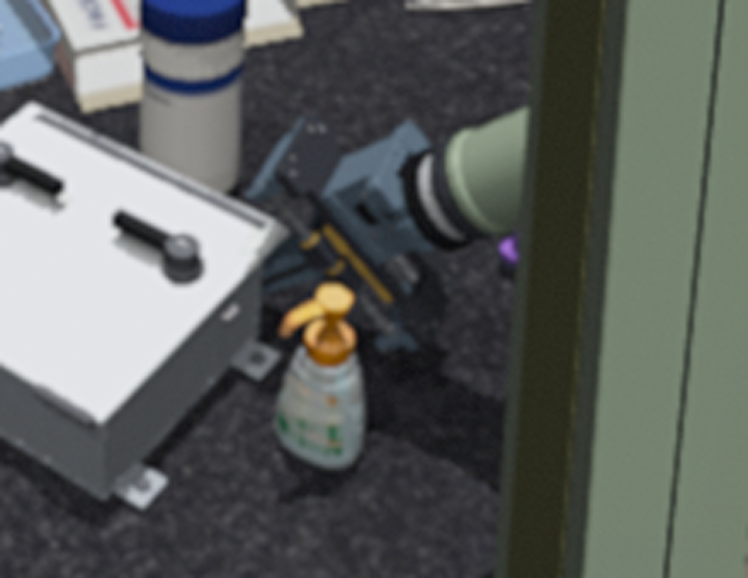

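The fingers are under the lip corner at crop (275,255) with no contact yet. I'll lift slowly and watch the force.

>>> {"fn": "apply_moves", "kwargs": {
  "commands": [
    [[0,0,0],[-0.1,-0.12,-0.16],-1],
    [[0,0,0],[-0.02,-0.2,-0.2],-1],
    [[0,0,0],[-0.02,-0.2,-0.2],-1],
    [[0,0,0],[-0.02,-0.2,-0.2],-1],
    [[0,0,0],[0,0,0],-1]
  ]
}}

```text
time_s: 26.75
ee_pos: [0.5216, -0.055, 0.0713]
orientation: [-135.1, -0.1, -58.8]
wrist_force: [-4.6, -2.7, -1.6]
opening: 0.0008
```

```bash
python3 mv.py -119,110,105;python3 - <<'E'
from h import *
p=r.read_camera("scene");cv2.imwrite("pics/scene11.png",cv2.resize(p["color"][130:300,220:440,::-1],None,fx=3.4,fy=3.4,interpolation=cv2.INTER_CUBIC))
E
```

```text
box mm [-119.9  114.1   71.3] relL [-69.9  24.1  71.3] relR [-69.9 204.1  71.3] rpy [-1.351e+02 -1.000e-01 -5.880e+01] F [-4.6 -2.7 -1.6] j [-30.9  20.3 133.8  88.9  38.6  38.1] 26.75
tool axes in box (cols x,y,z)
 [[-0.98 -0.15  0.14]
 [-0.2   0.69 -0.69]
 [ 0.   -0.71 -0.71]]
-119,110,105 tool units [ 0.   -0.89 -0.7 ] norm mm 33.9
```

View pics/scene11.png

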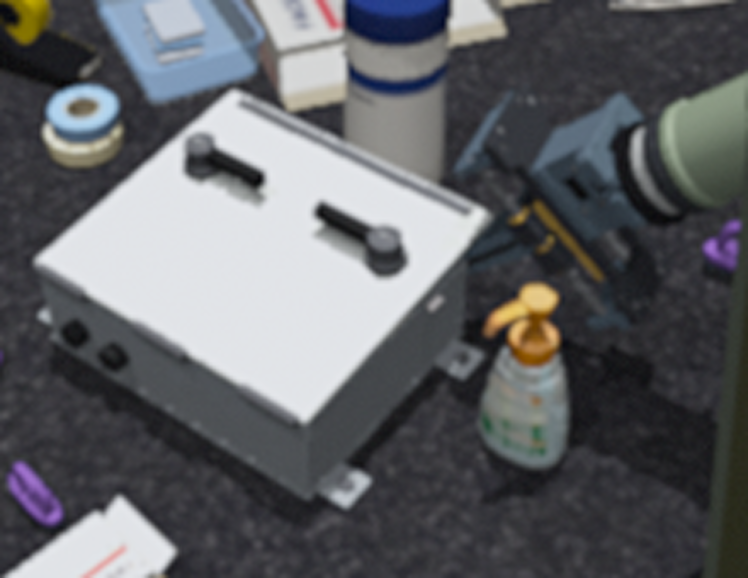

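The panel is already rising: its front corners are about 4–5 px higher at both ends. I'll continue along the arc, biased slightly inward.

>>> {"fn": "apply_moves", "kwargs": {
  "commands": [
    [[0,0,0],[0.01,-0.32,-0.2],-1],
    [[0,0,0],[0.01,-0.32,-0.2],-1],
    [[0,0,0],[0.01,-0.32,-0.25],-1],
    [[0,0,0],[0,0,0],-1]
  ]
}}

```text
time_s: 27.13
ee_pos: [0.5225, -0.0508, 0.1012]
orientation: [-135.6, 0.1, -58.5]
wrist_force: [-21.1, -7.0, -2.2]
opening: 0.0009
```

```bash
python3 mv.py -101,106,160 -70,106,209;python3 - <<'E'
from h import *
p=r.read_camera("scene");cv2.imwrite("pics/scene12.png",cv2.resize(p["color"][110:300,220:440,::-1],None,fx=3.1,fy=3.1,interpolation=cv2.INTER_CUBIC))
E
```

```text
box mm [-116.3  111.8  101.2] relL [-66.3  21.8 101.2] relR [-66.3 201.8 101.2] rpy [-1.356e+02  1.000e-01 -5.850e+01] F [-21.1  -7.   -2.2] j [-30.1  16.4 131.6  81.   38.6  48.7] 27.1333
tool axes in box (cols x,y,z)
 [[-0.98 -0.15  0.15]
 [-0.21  0.7  -0.68]
 [-0.   -0.7  -0.71]]
-101,106,160 tool units [-0.46 -1.58 -1.19] norm mm 61.0
-70,106,209 tool units [-1.01 -1.29 -1.02] norm mm 58.0
```

View pics/scene12.png

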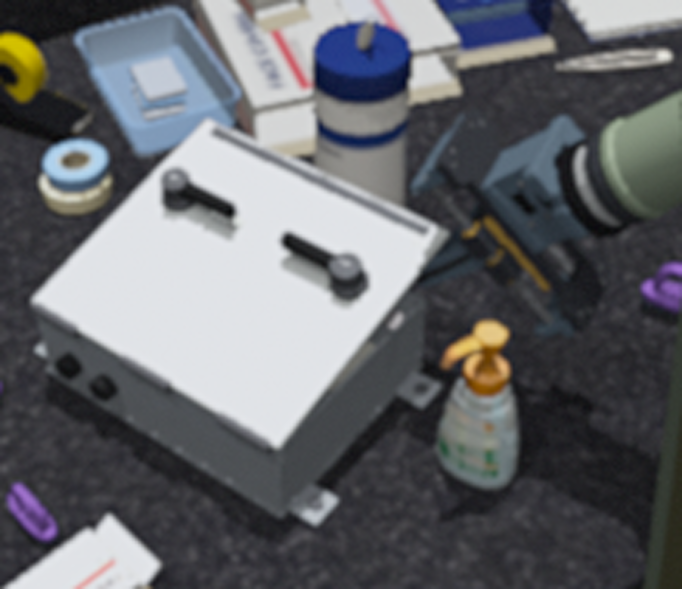

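There is a sideways force of 21 N from my inward bias. I'll relax that and lift along a pure arc.

```bash
cat > rel.py <<'E'
import sys
from st import *
M=R.T@T
for a in sys.argv[1:]:
    w=np.array([float(v) for v in a.split(",")]);print(a,(M.T@w/30).round(2))
E
python3 rel.py 0,7,0 17,0,55 31,0,49 43,0,39 52,0,27 57,0,12 39,0,0 14,0,-2
```

```text
box mm [-116.4  111.9  100.7] relL [-66.4  21.9 100.7] relR [-66.4 201.9 100.7] rpy [-135.6    0.2  -58.6] F [-20.5  -7.6  -2.1] j [-30.1  16.4 131.7  81.1  38.5  48.6] 27.1833
tool axes in box (cols x,y,z)
 [[-0.98 -0.15  0.15]
 [-0.21  0.7  -0.68]
 [-0.   -0.7  -0.72]]
0,7,0 [-0.05  0.16 -0.16]
17,0,55 [-0.56 -1.36 -1.23]
31,0,49 [-1.02 -1.29 -1.02]
43,0,39 [-1.41 -1.12 -0.72]
52,0,27 [-1.7  -0.88 -0.39]
57,0,12 [-1.86 -0.56 -0.01]
39,0,0 [-1.27 -0.19  0.19]
14,0,-2 [-0.46 -0.02  0.12]
```

>>> {"fn": "apply_moves", "kwargs": {
  "commands": [
    [[0,0,0],[-0.05,0.16,-0.16],-1],
    [[0,0,0],[-0.11,-0.28,-0.25],-1],
    [[0,0,0],[-0.11,-0.28,-0.25],-1],
    [[0,0,0],[0,0,0],-1]
  ]
}}

```text
time_s: 27.52
ee_pos: [0.5178, -0.0474, 0.1268]
orientation: [-135.2, -0.0, -58.6]
wrist_force: [-7.1, -2.4, -2.4]
opening: 0.0001
```

```bash
python3 st.py;python3 - <<'E'
from h import *
p=r.read_camera("scene");cv2.imwrite("pics/scene13.png",cv2.resize(p["color"][110:300,220:440,::-1],None,fx=3.1,fy=3.1,interpolation=cv2.INTER_CUBIC))
E
```

```text
box mm [-111.5  115.1  126.8] relL [-61.5  25.1 126.8] relR [-61.5 205.1 126.8] rpy [-135.2   -0.   -58.6] F [-7.1 -2.4 -2.4] j [-30.2  13.  130.9  76.7  39.6  54.4] 27.5167
tool axes in box (cols x,y,z)
 [[-0.98 -0.15  0.15]
 [-0.21  0.69 -0.69]
 [ 0.   -0.7  -0.71]]
```

View pics/scene13.png

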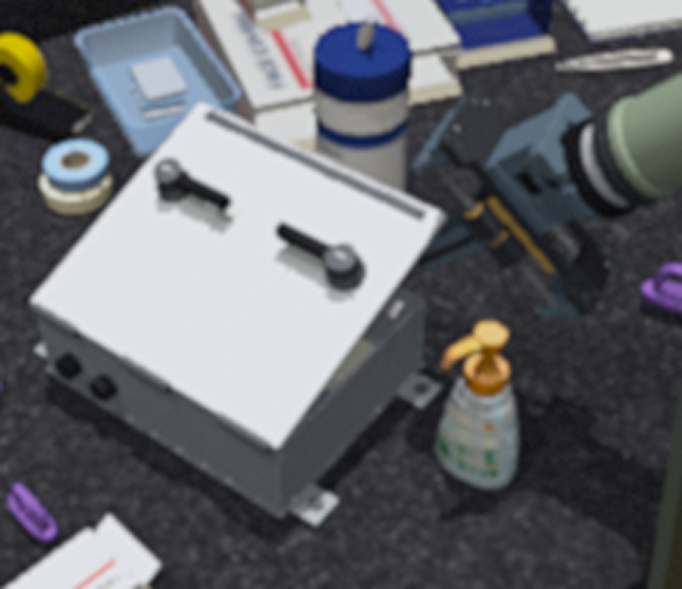

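>>> {"fn": "apply_moves", "kwargs": {
  "commands": [
    [[0,0,0],[-0.14,-0.34,-0.3],-1],
    [[0,0,0],[-0.14,-0.34,-0.3],-1],
    [[0,0,0],[-0.25,-0.32,-0.25],-1],
    [[0,0,0],[-0.25,-0.32,-0.25],-1],
    [[0,0,0],[0,0,0],-1]
  ]
}}

```text
time_s: 27.98
ee_pos: [0.5106, -0.0242, 0.1794]
orientation: [-135.0, -0.1, -58.6]
wrist_force: [-3.7, -1.5, -2.5]
opening: 0.0004
```

```bash
python3 st.py;python3 - <<'E'
from h import *
p=r.read_camera("scene");cv2.imwrite("pics/scene14.png",cv2.resize(p["color"][90:300,220:440,::-1],None,fx=2.8,fy=2.8,interpolation=cv2.INTER_CUBIC))
E
```

```text
box mm [-87.2 114.2 179.4] relL [-37.2  24.2 179.4] relR [-37.2 204.2 179.4] rpy [-1.35e+02 -1.00e-01 -5.86e+01] F [-3.7 -1.5 -2.5] j [-27.6   6.2 128.7  68.   40.8  68.4] 27.9833
tool axes in box (cols x,y,z)
 [[-0.98 -0.15  0.15]
 [-0.21  0.69 -0.69]
 [ 0.   -0.71 -0.71]]
```

View pics/scene14.png

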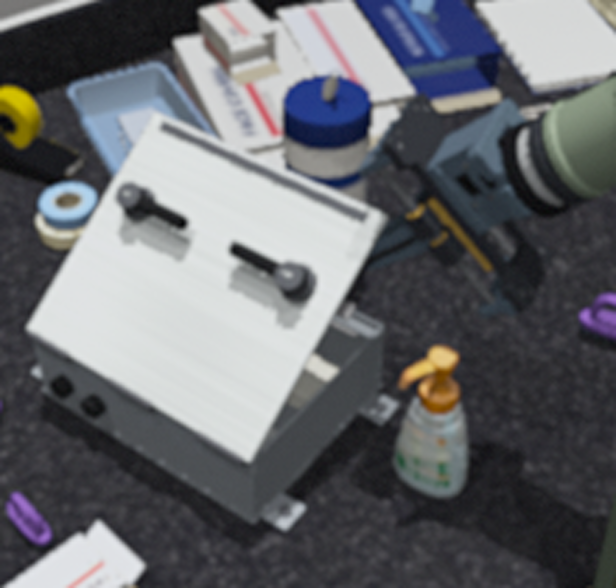

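```bash
python3 mv.py -66,111,209 -24,108,249 28,105,276 84,105,288 | tail -4
```

```text
-66,111,209 tool units [-0.69 -0.9  -0.54] norm mm 37.6
-24,108,249 tool units [-1.35 -1.22 -0.67] norm mm 58.1
28,105,276 tool units [-1.67 -0.96 -0.32] norm mm 58.7
84,105,288 tool units [-1.83 -0.56 -0.01] norm mm 57.3
```

>>> {"fn": "apply_moves", "kwargs": {
  "commands": [
    [[0,0,0],[-0.23,-0.3,-0.18],-1],
    [[0,0,0],[-0.23,-0.3,-0.18],-1],
    [[0,0,0],[-0.23,-0.3,-0.18],-1],
    [[0,0,0],[-0.34,-0.3,-0.17],-1],
    [[0,0,0],[-0.34,-0.3,-0.17],-1],
    [[0,0,0],[-0.34,-0.3,-0.17],-1],
    [[0,0,0],[-0.34,-0.3,-0.16],-1],
    [[0,0,0],[0,0,0],-1]
  ]
}}

```text
time_s: 28.7
ee_pos: [0.4962, 0.0383, 0.25]
orientation: [-134.9, -0.0, -58.6]
wrist_force: [-0.8, -0.6, -1.8]
opening: 0.0006
```

```bash
python3 mv.py 28,105,276 84,105,288 118,105,288;python3 - <<'E'
from h import *
p=r.read_camera("scene");cv2.imwrite("pics/scene15.png",cv2.resize(p["color"][60:300,200:440,::-1],None,fx=2.5,fy=2.5,interpolation=cv2.INTER_CUBIC))
E
```

```text
box mm [-23.5 107.  250. ] relL [ 26.5  17.  250. ] relR [ 26.5 197.  250. ] rpy [-134.9   -0.   -58.6] F [-0.8 -0.6 -1.8] j [-18.4  -3.3 125.6  56.9  40.2  90.5] 28.7
tool axes in box (cols x,y,z)
 [[-0.98 -0.15  0.15]
 [-0.21  0.69 -0.69]
 [ 0.   -0.71 -0.71]]
28,105,276 tool units [-1.66 -0.91 -0.31] norm mm 57.7
84,105,288 tool units [-1.83 -0.56 -0.01] norm mm 57.3
118,105,288 tool units [-1.11 -0.17  0.17] norm mm 34.0
```

View pics/scene15.png

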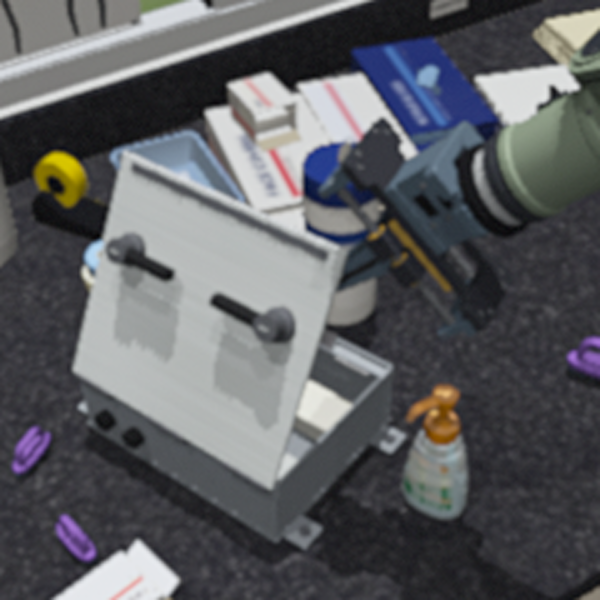

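>>> {"fn": "apply_moves", "kwargs": {
  "commands": [
    [[0,0,0],[-0.33,-0.18,-0.06],-1],
    [[0,0,0],[-0.33,-0.18,-0.06],-1],
    [[0,0,0],[-0.33,-0.18,-0.06],-1],
    [[0,0,0],[-0.33,-0.18,-0.06],-1],
    [[0,0,0],[-0.33,-0.18,-0.06],-1],
    [[0,0,0],[-0.3,-0.09,0],-1],
    [[0,0,0],[-0.3,-0.09,0],-1],
    [[0,0,0],[0,0,0],-1]
  ]
}}

```text
time_s: 29.42
ee_pos: [0.4751, 0.1042, 0.2778]
orientation: [-135.0, 0.1, -58.6]
wrist_force: [0.6, 0.5, -1.3]
opening: 0.0005
```

```bash
python3 mv.py 84,105,288 118,105,288;python3 - <<'E'
from h import *
p=r.read_camera("scene");cv2.imwrite("pics/scene16.png",cv2.resize(p["color"][60:300,200:440,::-1],None,fx=2.5,fy=2.5,interpolation=cv2.INTER_CUBIC))
E
```

```text
box mm [ 45.7 104.9 277.8] relL [ 95.7  14.9 277.8] relR [ 95.7 194.9 277.8] rpy [-1.35e+02  1.00e-01 -5.86e+01] F [ 0.6  0.5 -1.3] j [ -6.5  -8.5 125.3  48.8  35.3 108.2] 29.4167
tool axes in box (cols x,y,z)
 [[-0.98 -0.15  0.15]
 [-0.21  0.69 -0.69]
 [-0.   -0.71 -0.71]]
84,105,288 tool units [-1.25 -0.42 -0.06] norm mm 39.7
118,105,288 tool units [-1.11 -0.17  0.17] norm mm 34.0
```

View pics/scene16.png

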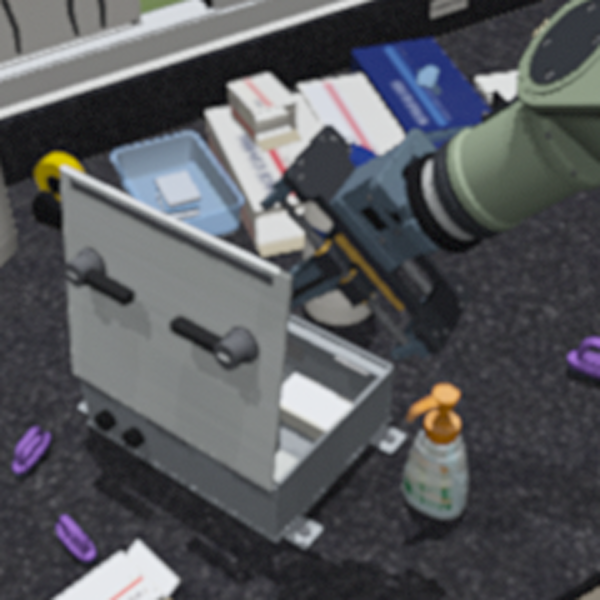

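>>> {"fn": "apply_moves", "kwargs": {
  "commands": [
    [[0,0,0],[-0.25,-0.08,-0.01],-1],
    [[0,0,0],[-0.25,-0.08,-0.01],-1],
    [[0,0,0],[-0.25,-0.08,-0.01],-1],
    [[0,0,0],[-0.25,-0.08,-0.01],-1],
    [[0,0,0],[-0.25,-0.08,-0.01],-1],
    [[0,0,0],[-0.2,-0.03,0.03],-1],
    [[0,0,0],[-0.2,-0.03,0.03],-1],
    [[0,0,0],[0,0,0],-1]
  ]
}}

```text
time_s: 30.13
ee_pos: [0.4581, 0.151, 0.2869]
orientation: [-135.1, 0.0, -58.7]
wrist_force: [-0.3, -0.0, -0.3]
opening: 0.0004
```

```bash
python3 mv.py 118,105,288;python3 - <<'E'
from h import *
p=r.read_camera("scene");cv2.imwrite("pics/scene17.png",cv2.resize(p["color"][60:300,180:420,::-1],None,fx=2.5,fy=2.5,interpolation=cv2.INTER_CUBIC))
E
```

```text
box mm [ 95.5 105.4 286.9] relL [145.5  15.4 286.9] relR [145.5 195.4 286.9] rpy [-135.1    0.   -58.7] F [-0.3 -0.  -0.3] j [  3.6 -10.9 125.5  40.7  30.3 123. ] 30.1333
tool axes in box (cols x,y,z)
 [[-0.98 -0.15  0.15]
 [-0.21  0.69 -0.69]
 [-0.   -0.71 -0.71]]
118,105,288 tool units [-0.73 -0.14  0.09] norm mm 22.5
```

View pics/scene17.png

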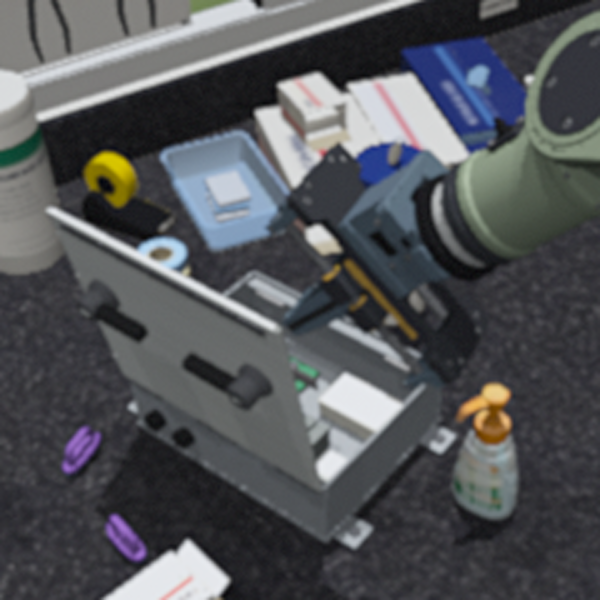

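>>> {"fn": "apply_moves", "kwargs": {
  "commands": [
    [[0,0,0],[-0.15,-0.03,0.02],-1],
    [[0,0,0],[-0.15,-0.03,0.02],-1],
    [[0,0,0],[0,0,0],-1]
  ]
}}

```text
time_s: 30.43
ee_pos: [0.4555, 0.1595, 0.2877]
orientation: [-135.1, 0.0, -58.7]
wrist_force: [-0.7, -0.5, 0.2]
opening: 0.0007
```

```bash
python3 st.py|head -1;python3 - <<'E'
from h import *
p=r.read_camera("scene");cv2.imwrite("pics/scene18.png",cv2.resize(p["color"][60:300,180:420,::-1],None,fx=2.5,fy=2.5,interpolation=cv2.INTER_CUBIC))
q=np.load("q.npy")
for th in(90,97,105):
    t=np.radians(th)
    for y in(.13,-.13):
        # top-face edge of lip: hinge + .235 along, underside corner
        P=[.1-.235*np.cos(t),y,.085+.235*np.sin(t)];u=proj(p,b2w(q,P))[0];print(th,y,((u-[180,60])*2.5).round())
E
```

```text
box mm [104.3 105.  287.7] relL [154.3  15.  287.7] relR [154.3 195.  287.7] rpy [-135.1    0.   -58.7] F [-0.7 -0.5  0.2] j [  5.6 -11.1 125.6  38.9  29.3 126. ] 30.4333
90 0.13 [315. 299.]
90 -0.13 [ 83. 182.]
97 0.13 [291. 321.]
97 -0.13 [ 59. 199.]
105 0.13 [263. 351.]
105 -0.13 [ 31. 223.]
```

View pics/scene18.png

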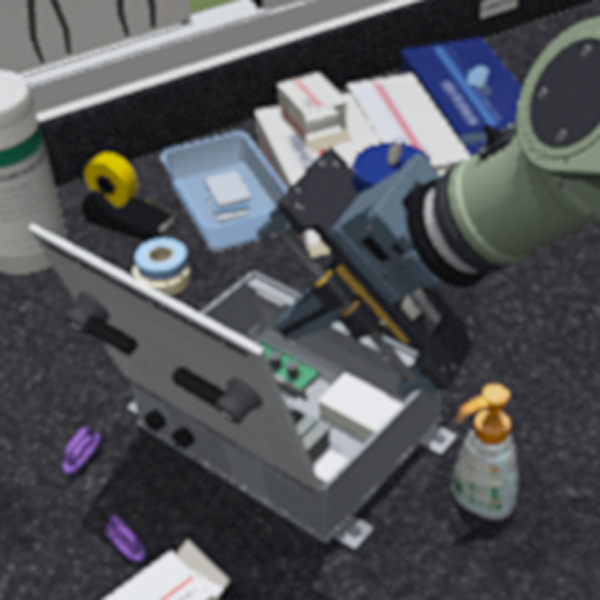

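The panel corners at crop (262,350) and (32,226) match the 105° prediction, so it is resting on its stop, clear of the fingers. I'll withdraw.

>>> {"fn": "apply_moves", "kwargs": {
  "commands": [
    [[0,0,0],[0.4,0,-0.3],-1],
    [[0,0,0],[0.4,0,-0.7],-1],
    [[0,0,0],[0.4,0,-0.8],-1],
    [[0,0,0],[0.4,-0.2,-0.8],-1],
    [[0,0,0],[0.4,-0.3,-0.7],-1],
    [[0,0,0],[0.4,-0.3,-0.3],-1],
    [[0,0,0],[0,0,0],-1],
    [[0,0,0],[0,0,0],-1]
  ]
}}

```text
time_s: 31.15
ee_pos: [0.4423, 0.0664, 0.3814]
orientation: [-135.0, -0.0, -58.8]
wrist_force: [-0.4, -0.4, -1.1]
opening: 0.0001
```

```bash
python3 st.py|head -1;python3 - <<'E'
from h import *
p=r.read_camera("scene");cv2.imwrite("pics/scene19.png",p["color"][:,:,::-1])
for n in["brush","tub","soap","carton"]:print(n,[(np.round(d["at"]).tolist(),round(d["confidence"],2)) for d in r.boxes_of(p,n)])
p=r.read_camera("top");cv2.imwrite("pics/top19.png",p["color"][:,:,::-1])
for n in["brush","tub","soap","carton"]:print(n,[(np.round(d["at"]).tolist(),round(d["confidence"],2)) for d in r.boxes_of(p,n)])
E
```

```text
box mm [ 20.9 148.4 381.4] relL [ 70.9  58.4 381.4] relR [ 70.9 238.4 381.4] rpy [-135.    -0.   -58.8] F [-0.4 -0.4 -1.1] j [-16.  -15.9 115.   39.8  54.1 116.6] 31.15
brush [([207.0, 445.0], 0.64), ([242.0, 213.0], 0.59)]
tub [([158.0, 332.0], 0.68)]
soap []
carton [([306.0, 245.0], 0.74)]
brush [([256.0, 426.0], 0.78), ([208.0, 225.0], 0.67)]
tub [([147.0, 372.0], 0.87)]
soap [([218.0, 257.0], 0.65)]
carton [([244.0, 221.0], 0.93)]
```

View pics/scene19.png

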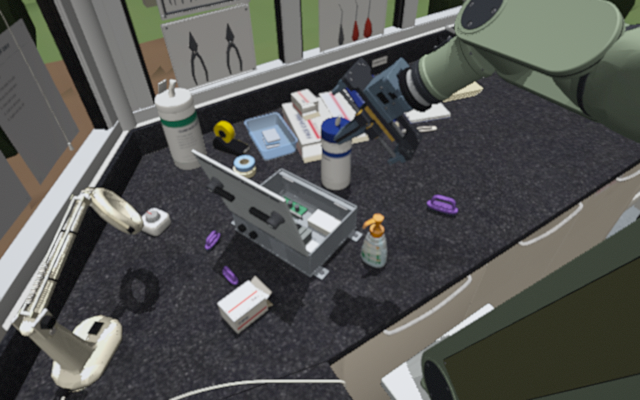

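View pics/top19.png

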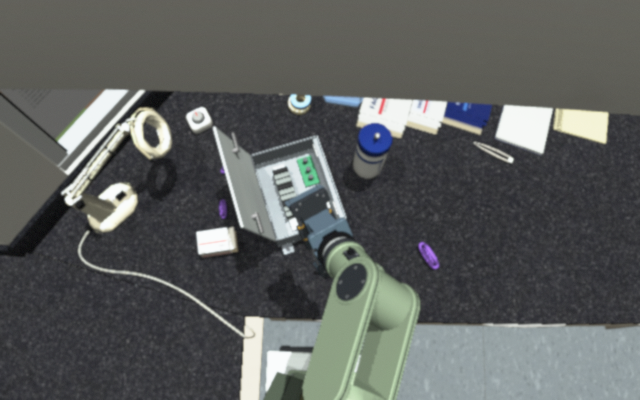

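The panel stands open, the brush stands at scene (442,205), and the tub, soap and carton are in their original pixels. The robot is touching nothing, so I'm handing in.

```bash
python3 - <<'E'
from workcell import r
print(r.close_job())
E
```

```text
the job is handed in; nothing more can be done
None
```

The job is done and handed in at about 31 s of the 67 s allowed. No verdict was reported.

- **Brush:** I took the large brush off the panel and set it bristles-down on bare worktop at about (0.42, -0.28). Contact force on placing was about 5 N. The last pictures still show it standing there.
- **Levers:** I pushed both to their stops with the panel shut, at about 10 N on the left and 13 N on the right. The top view then showed them parallel to the lip and pointing at each other.
- **Panel:** I lifted it from under the near end of the lip and took it past upright. It fell to its stop, and its corners matched the 105° prediction in the picture. It stayed open once the arm had backed away.
- **Bystanders:** The tub, soap and carton look unmoved in the last pictures.

**Checks that failed or needed mending:**
- Early in the lift a sideways force of about 22 N built up because I aimed slightly too far inward. I eased it off straight away.
- In the last pictures the network missed the soap in the scene view and put it in the wrong place in the top view. I checked it by eye in the scene view, because the gripper hid it from above.

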